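# Shuffle the orange module carrier to the clamp bay and lock it

### The arm

A 7-joint arm with a two-finger parallel gripper is mounted at the origin on a cart in front of the work surface, level with it; the furniture and walls round the work are solid. World frame = base frame: x ahead of the robot, y to its left, z up, the work surface at z = 0. Lengths are in m, angles in rad, forces in N, time in s.
With the tool pointing down it reaches from about 0.425 to 0.925 m from the base axis. Payload 6.8 kg.
Tool frame: the origin (TCP) lies on the centre line of the jaws, within the pads' length; the fingertips stand 25 mm ahead of it and the grasp point (between the pads) lies 6 mm ahead of it; z points along the fingers, y is the line along which they close (so a half turn about z gives the same grasp; the last joint's range is limited). The gripper opens to 85 mm and grips with 20 to 120 N. Pads are 22 mm wide; open, the fingers measure 114 mm over their backs; the gripper's body (76 mm by 85 mm) begins 54 mm behind the grasp point. The pads swing forward as they close: fully open they stand 13 mm farther back than shut.
Start: joints at [1.215, 0.477, 0.022, 1.555, -0.011, 1.109, -0.083], TCP at [0.166, -0.654, 0.256] pointing down, gripper open.
Joint ranges: [-2.96, 2.96], [-0.34, 2.1], [-1.41, 1.46], [0.24, 2.44], [-1.37, 4.51], [0.17, 1.92], [-2.96, 2.96]. Speed limits (rad/s): [2.39, 2.39, 3.14, 3.14, 3.14, 3.14, 3.14].

### API

Orientations are given as a rotation vector (axis times angle).
In Python, from bench import telemetry, grab_frame, job gives the robot as it stands.
- The arm moves only by the tool apply_moves, never from a script. Its argument "rows" is a list of rows, each a list of 2 entries, a list of its own where there are three numbers: the shift along the tool's x, y, z each as a share of 250 mm, from -1 to 1, then the turn, a rotation vector about the tool's x, y, z each as a share of pi rad, from -1 to 1. A call has 1 to 10 rows; each row is the pose to reach, as a shift and turn from the pose commanded when the call began, along the tool's axes at that moment, turning the shorter way round; what a row does not reach only later rows make up. A row lasts 1/8 s, in which the tool goes at most 62.5 mm and 10.7 degrees, less where a joint would pass 70% of its speed; a pose out of reach is approached as far as the arm can. A call with a number of a shift or a turn outside -1 to 1 is refused whole. A call with a gripper value outside its range is refused whole. "jaw" is the gripper's target within -1 to 1 (fully open at 1, half-way at 0, shut at -1), set as the call begins (left out, the last holds). The fingers move at their own pace and stop on an object; "newtons" is the grip in N (left out, the last holds). Time passes only in rows, so rows that repeat a pose let the fingers close. It gives the time, the measured TCP pose, the force, the opening and the grip force at its end, in the units of the state.
- telemetry.get_obs(): the state, without advancing time (a new reading comes with each control period).
- grab_frame(name): name is "side" or "top" or "wrist"; returns a dict with "frame" (400x640x3 uint8, red, green, blue), "vertical_fov" (degrees; the focal length in pixels is half the picture's height over the tangent of half this angle, whatever the lens; pixels are square), "cx", "cy" (the principal point, pixels), "origin" and "attitude" of the camera in the world. Camera axes: x right, y up, looking along -z (the intrinsics and any distortion apply to the point x, -y, -z); pixel columns grow to the right and rows downward; lengths in m; the calibration is good to about 2 mm. A picture is of the moment at which its call begins. There is no depth.
- job.hand_in(): hands the job in; it is judged then, once.
The state is a dict: "clock": time; "joints": joint angles; "qvel": joint speeds; "tau": joint torques, N m; "tcp_pos": TCP position; "orientation": TCP orientation; "contact_force": force on the tool from outside, world axes, zero at the start; "moment": the same for the moment, N m; "grip_width": finger opening in m; "gripper_force": force on a finger pad.
Only numpy, scipy, OpenCV 4.12 (cv2) and the standard library are available. Lean on these libraries where they do the work, as an engineer would, in place of code of your own. Each camera call takes 0.05 s, during which the arm holds its last target. There are 200 camera calls.

### The job

Without lifting any carrier out of the carrier tray, slide the carriers one after another into the empty place until the orange carrier sits fully in the bay, the corner place marked in orange beside the black screw cap. Then twist the cap a quarter turn clockwise so that its steel dog lies over the orange carrier. Leave the mug, bottle, solder reel and spare gripper finger beside the tray where they are.

Things in the scene. Friction and masses are not known exactly. Their poses are not given: they have to be found in the camera images.
- tray: Fixed shallow grey carrier tray; origin at the centre of its underside on the worktop, x along its short side, y along its long side, z up. 172 x 248 mm, floor 6 mm thick, walls 10 mm thick, tops 19 mm up. Inside 2 x 3 places 76 mm apart: centres at x -38, +38, y -76, 0, +76 mm; five carriers leave one empty. Total play: 5 mm along x, 7.5 mm along y.
- bay (a point): The bay where the orange carrier must go: centre of that place on the tray's floor (tray x -38, y -76 mm, 6 mm above the worktop): the corner of the tray nearest the cap, with orange strips on the wall tops. Axes as the tray's. A carrier lying flat has its plate top 14 mm above this point.
- cap (a joint): Angle of the captive screw cap, rad. It turns about a vertical axis, range 0 to 1.65; it grows as the cap turns clockwise seen from above and stays where it is left (friction about 0.04 N m). At 0 its steel dog points along tray -x, clear of the bay (it starts at 0 to 0.35); at 1.57 it points along tray +y, over the edge of the bay.
- cap_grip (a point): On the cap's axis, 44 mm above the worktop, at the height to grip. Black knurled round cap 32 mm across, from 31 to 57 mm above the worktop, standing just outside the tray's -y wall (tray x -38, y -140 mm). Below it, from 24 to 30 mm, is its steel dog, 13 mm wide, reaching 47 mm from the axis; it passes 4 mm above the carrier plates. The -x axis of this point runs along the dog.
- orange_top (a point): Carrier of orange plastic, the one to bring to the bay. Plate 73.5 mm square, 14 mm thick, corners rounded to 9 mm, 0.14 kg; on its middle a rigidly fixed block (black socket with a brown converter module in it) 26 mm along the plate's x, 30 mm along its y and 27 mm high (14 mm to 41 mm above the plate's underside). The point lies at the centre of the plate's upper face, at the foot of the block; z up.
- grey_a_top (a point): Grey carrier, one of four alike apart from the colour as the orange one: plate 73.5 mm square, 14 mm thick, with the same 26 x 30 x 27 mm block on its middle. The point lies at the centre of the plate's upper face.
- grey_b_top (a point): Grey carrier, one of four alike apart from the colour as the orange one: plate 73.5 mm square, 14 mm thick, with the same 26 x 30 x 27 mm block on its middle. The point lies at the centre of the plate's upper face.
- grey_c_top (a point): Grey carrier, one of four alike apart from the colour as the orange one: plate 73.5 mm square, 14 mm thick, with the same 26 x 30 x 27 mm block on its middle. The point lies at the centre of the plate's upper face.
- grey_d_top (a point): Grey carrier, one of four alike apart from the colour as the orange one: plate 73.5 mm square, 14 mm thick, with the same 26 x 30 x 27 mm block on its middle. The point lies at the centre of the plate's upper face.
- mug: White mug, 78 mm across, 101 mm high, with a handle (116 mm overall), standing beside the tray; bystander. Origin under its middle.
- bottle: Slim cleaner bottle, 49 mm across, 178 mm tall, standing beside the tray; bystander. Origin under its middle.
- reel: Blue solder reel, 56 mm across, 37 mm high; bystander. Origin under its middle.
- spare_finger: Orange printed spare gripper finger lying flat, 52 x 14 x 12 mm; bystander. Origin under its middle.
- camera_frame: Fixed tall camera frame of square tubes standing at the front right edge of the worktop, well away from the tray; its uprights rise far above the worktop, so swing the arm past it drawn back. Origin at its foot on the floor, under the middle of the frame.

How it is judged:
On the way, in this order (a step that is already met when the one before it is completed fails the run):
1. the orange carrier lies flat in the bay (x of orange_top in the frame of bay between -0.01 and 0.01 m and y of orange_top in the frame of bay between -0.01 and 0.01 m and z of orange_top in the frame of bay between 0.011 and 0.0165 m), for 0.2 s.
2. the cap is turned clockwise until its dog lies over the orange carrier (all of step 1 and value of joint cap above 1.25 rad), for 0.2 s.
At the end, for the whole second after the job is handed in: The orange carrier lies flat and at rest in the bay, its centre within 10 mm of the bay's centre along and across the tray; the cap stands at 1.25 rad or more; the other carriers lie flat in the tray (all of step 2 and linear speed of orange below 0.02 m/s and z of each of grey_a_top, grey_b_top, grey_c_top, grey_d_top in the frame of bay below 0.0165 m); the robot touches nothing.
It fails at once if a carrier is lifted (more than 8 mm off the tray's floor) (z of any of orange_top, grey_a_top, grey_b_top, grey_c_top, grey_d_top in the frame of bay above 0.022 m).
It fails at once if the mug, bottle, reel or spare finger is moved by more than 30 mm (distance of any of mug, bottle, reel, spare_finger from where it was at the start of the episode above 0.03 m).
It also fails if it takes over 72 s, if anything falls off the work surface, if the arm or the gripper's body presses on something with over 40 N, if the wrist force passes 120 N, or if a joint passes its speed limit or range.

## Working session

There is one attempt and no reset: what is moved stays moved. The work goes in short steps, Python scripts to look and compute and a tool call to move; the robot and the scene stay as the last step left them, time stands still between calls to the robot, and variables do not carry over. Pictures are saved under pics/ and viewed, at most 10 in all, crops included, and the job is handed in when it is done.

Besides the shell and the picture viewer there is one more tool, called after "Emit:" as a command line: name --argument value ..., lists and objects as JSON in quotes. apply_moves: Moves the arm, as the interface text tells. Its arguments: {"type":"object","properties":{"rows":{"type":"array"},"jaw":{"type":"number"},"newtons":{"type":"number"}},"required":["rows"]}

```bash
ls; mkdir -p pics; python3 - <<'E'
from bench import telemetry, grab_frame
import cv2
print(telemetry.get_obs())
for n in("top","side"):
    f=grab_frame(n); cv2.imwrite(f"pics/{n}0.png",f["frame"][:,:,::-1]); print({k:v for k,v in f.items() if k!="frame"})
E
```

```text
pics
{'clock': 0.0, 'joints': array([ 1.21485755,  0.4778122 ,  0.02236357,  1.5564582 , -0.01149398,
        1.10925793, -0.08309637]), 'qvel': array([ 8.57969757e-04,  1.64874390e-03, -1.53584282e-03, -1.45581480e-03,
        8.24116479e-05,  1.73830417e-03, -1.13411728e-03]), 'tau': array([ 4.36832543e-04, -5.96453118e+01,  1.60778023e+00, -2.81192797e+01,
        1.24076981e-02,  9.36728407e-03, -1.29799949e-05]), 'tcp_pos': array([ 0.16542563, -0.6538607 ,  0.25531516]), 'orientation': array([-3.11574616e+00, -3.88100440e-01,  5.84524854e-04]), 'contact_force': array([ 0.36401538, -0.55072163,  0.10404727]), 'moment': array([0.00961155, 0.0122346 , 0.06598948]), 'gripper_force': 0.0, 'grip_width': 0.08540489703788262}
{'vertical_fov': 56.55006143317143, 'cx': 317.4330088962503, 'cy': 198.16607299774802, 'origin': array([0.29234966, 0.06288986, 1.4173351 ]), 'attitude': array([ 0.09670194, -0.1140311 , -1.58897995])}
{'vertical_fov': 49.31210107427318, 'cx': 317.98031395604403, 'cy': 206.1922844120123, 'origin': array([0.60106402, 1.21808719, 1.30601849]), 'attitude': array([0.02138299, 0.94805558, 2.92956996])}
```

View pics/top0.png

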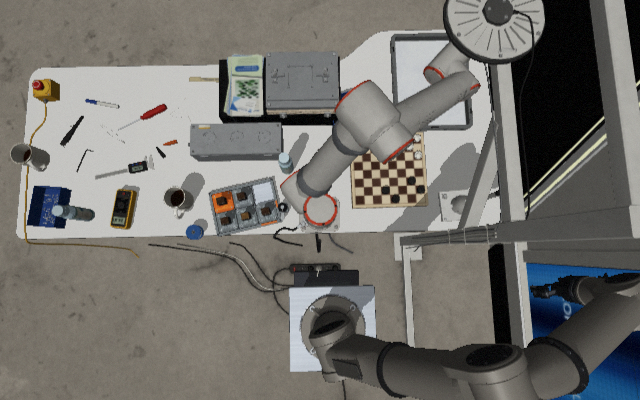

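View pics/side0.png

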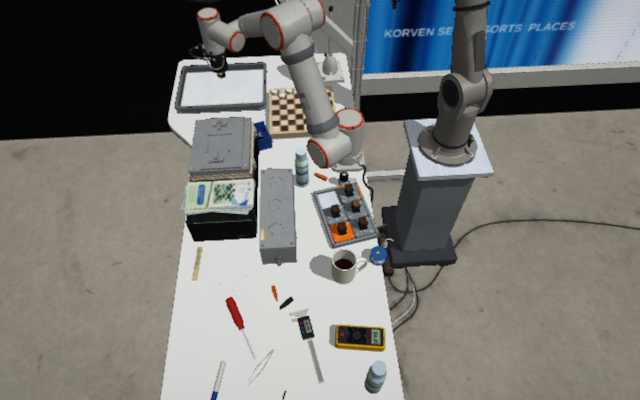

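The top view shows the tray near px (248,205), the orange carrier at its upper left, the empty place at upper right, and the black cap near (283,208). A second arm stands just beside it. I'll enlarge both views.

```bash
python3 - <<'E'
import cv2,numpy as np
a=cv2.imread("pics/top0.png")[150:250,170:310]; b=cv2.imread("pics/side0.png")[140:290,280:400]
a=cv2.resize(a,None,fx=5.7,fy=5.7,interpolation=cv2.INTER_CUBIC)[:570]; 
cv2.imwrite("pics/top0c.png",a)
b=cv2.resize(b,None,fx=4,fy=4,interpolation=cv2.INTER_CUBIC); cv2.imwrite("pics/side0c.png",b); print(a.shape,b.shape)
E
```

```text
(570, 798, 3) (600, 480, 3)
```

View pics/top0c.png

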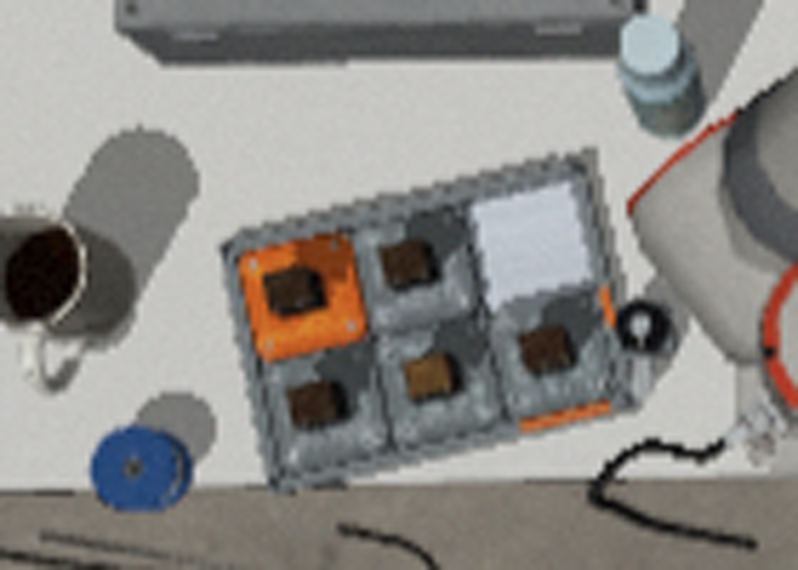

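View pics/side0c.png

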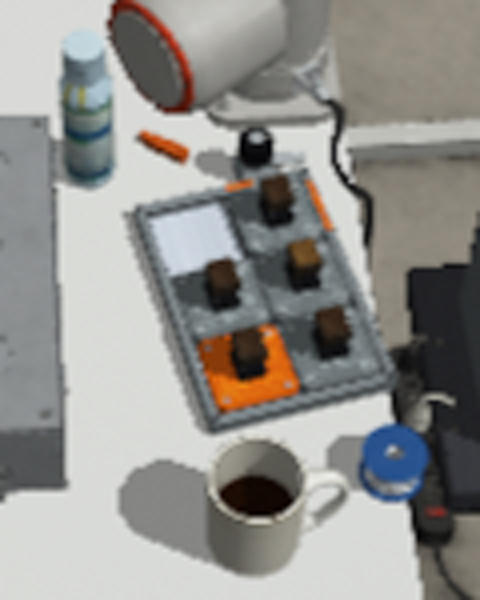

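```bash
cat > h.py <<'E'
import numpy as np, cv2, json
from scipy.spatial.transform import Rotation as R
from scipy.optimize import least_squares
def cal(f): return dict(f=200/np.tan(np.radians(f["vertical_fov"]/2)),c=(f["cx"],f["cy"]),o=np.array(f["origin"]),R=R.from_rotvec(f["attitude"]).as_matrix())
def ray(c,u,v):
    d=c["R"]@np.array([(u-c["c"][0])/c["f"],-(v-c["c"][1])/c["f"],-1]); return d
def at_z(c,u,v,z):
    d=ray(c,u,v); return c["o"]+d*(z-c["o"][2])/d[2]
def proj(c,p):
    q=(np.atleast_2d(p)-c["o"])@c["R"]; return np.c_[c["c"][0]+c["f"]*q[:,0]/-q[:,2], c["c"][1]-c["f"]*q[:,1]/-q[:,2]]
def tri(c1,p1,c2,p2):
    A=[];b=[]
    for c,p in((c1,p1),(c2,p2)):
        d=ray(c,*p); d/=np.linalg.norm(d); P=np.eye(3)-np.outer(d,d); A.append(P); b.append(P@c["o"])
    return np.linalg.solve(sum(A),sum(b))
TOP=cal(dict(vertical_fov=56.55006143317143,cx=317.4330088962503,cy=198.16607299774802,origin=[0.29234966,0.06288986,1.4173351],attitude=[0.09670194,-0.1140311,-1.58897995]))
SIDE=cal(dict(vertical_fov=49.31210107427318,cx=317.98031395604403,cy=206.1922844120123,origin=[0.60106402,1.21808719,1.30601849],attitude=[0.02138299,0.94805558,2.92956996]))
E
python3 - <<'E'
from h import *
t=lambda u,v:(170+(u+.5)/5.7-.5,150+(v+.5)/5.7-.5)
s=lambda u,v:(280+(u+.5)/4-.5,140+(v+.5)/4-.5)
# tray outer corners, wall tops z=.019: (+x+y),(+x-y),(-x-y),(-x+y)
L=np.array([[86,124],[86,-124],[-86,-124],[-86,124]])/1000
tp=[t(222,245),t(595,150),t(638,408),t(275,490)]; sp=[s(207,432),s(133,210),None,s(396,380)]
def pose(v,P,z): 
    c,s_=np.cos(v[2]),np.sin(v[2]); return np.c_[v[0]+c*P[:,0]-s_*P[:,1], v[1]+s_*P[:,0]+c*P[:,1], np.full(len(P),z)]
def res(v,use="both"):
    W=pose(v,L,.019); r=[]
    if use!="side": r+=list((proj(TOP,W)-np.array(tp)).ravel())
    if use!="top": 
        q=proj(SIDE,W)
        for i in (0,1,3): r+=list(q[i]-np.array(sp[i]))
    return np.array(r)
for u in("top","side","both"):
    k=least_squares(res,[.4,.3,0.2],kwargs=dict(use=u)); print(u,k.x.round(4),k.fun.round(1))
v=k.x
print("cap top (tri)",tri(TOP,t(643,327),SIDE,s(257,136)),"expect",pose(v,np.array([[-.038,-.140]]),.057))
print("decor ring",tri(TOP,t(628,205),SIDE,s(185,105)),tri(TOP,t(735,115),SIDE,s(110,5)))
print("bottle",at_z(TOP,*t(655,45),.178),"mug",at_z(TOP,*t(45,270),.1),"reel",at_z(TOP,*t(135,468),.037),"sparef",at_z(SIDE,*s(162,147),.01))
print("dog tip", at_z(TOP,*t(642,385),.03),at_z(SIDE,*s(290,160),.03))
for p in [(405,240),(455,205),(490,120),(520,240)]: print("frame?",at_z(TOP,*p,0))
E
```

```text
top [0.4556 0.3176 0.2094] [ 0.3 -1.  -1.2  1.1  1.  -0.4 -0.2  0.4]
side [0.4564 0.3252 0.2124] [ 0.2 -0.5 -0.6 -0.3  0.3  0.7]
both [0.4559 0.3205 0.2114] [-0.5 -1.  -2.   1.   0.3 -0.5 -0.9  0.4  0.2 -1.7 -0.5 -1.3  0.3 -0.5]
cap top (tri) [0.44518112 0.17523619 0.05899437] expect [[0.44813133 0.17560427 0.057     ]]
decor ring [0.51449148 0.17964799 0.11366315] [0.56809807 0.108036   0.1689888 ]
bottle [0.60125816 0.15674371 0.178     ] mug [0.48390175 0.54502471 0.1       ] reel [0.36242652 0.50634819 0.037     ] sparef [0.53198235 0.14171856 0.01      ]
dog tip [0.41009118 0.17866003 0.03      ] [0.41350983 0.1825143  0.03      ]
frame? [ 0.31598979 -0.28382812  0.        ]
frame? [ 0.44573271 -0.48385078  0.        ]
frame? [ 0.78271724 -0.64767431  0.        ]
frame? [ 0.30667073 -0.72273933  0.        ]
```

Emit:
apply_moves --rows '[[[0,-0.98,-0.1],[0,0,0]],[[0,-0.98,-0.1],[0,0,0]],[[0,-0.98,-0.1],[0,0,0]],[[0,-0.98,-0.1],[0,0,0]],[[0,-0.98,-0.1],[0,0,0]],[[0,-0.98,-0.1],[0,0,0]]]'

```text
clock: 0.85
tcp_pos: [0.1057, -0.4175, 0.2817]
orientation: [3.116, 0.388, 0.001]
contact_force: [-0.7, -0.4, 0.6]
grip_width: 0.0853
gripper_force: 0.0
```

Emit:
apply_moves --rows '[[[0,-0.25,0],[0,0,0]],[[0,-0.5,0],[0,0,0]],[[0,-0.5,0],[0,0,0]],[[0,-0.5,0],[0,0,0]]]'

```text
clock: 1.35
tcp_pos: [0.0755, -0.2972, 0.2819]
orientation: [3.116, 0.388, 0.001]
contact_force: [0.8, -0.6, 0.3]
grip_width: 0.0854
gripper_force: 0.0
```

```bash
python3 - <<'E'
from bench import telemetry
o=telemetry.get_obs(); print(o["joints"].round(3),o["clock"],o["tcp_pos"],o["orientation"])
from h import *
for n,p,z in [("decor front",(320,232),.05),("decor ring L",(303,210),.15),("ring bottom",(320,229),.15),("edge",(300,235),0)]: print(n,at_z(TOP,*p,z))
t=lambda u,v:(170+(u+.5)/5.7-.5,150+(v+.5)/5.7-.5)
for z in(.1,.15,.2): print(at_z(TOP,*t(740,360),z),at_z(TOP,*t(685,280),z),at_z(TOP,*t(630,205),z))
E
```

```text
[ 1.18  -0.202 -0.053  2.291 -0.012  1.05  -0.188] 1.35 [ 0.0754509  -0.29715384  0.28186688] [3.11590690e+00 3.88162970e-01 9.06889243e-04]
decor front [0.35091079 0.03911621 0.05      ]
decor ring L [0.42290702 0.09736728 0.15      ]
ring bottom [0.35679756 0.04062746 0.15      ]
edge [0.34330459 0.11437339 0.        ]
[0.41851425 0.11163293 0.1       ] [0.46953334 0.14532217 0.1       ] [0.51785616 0.17936409 0.1       ]
[0.41372562 0.10978287 0.15      ] [0.46280826 0.14219342 0.15      ] [0.50929697 0.17494326 0.15      ]
[0.40893699 0.10793281 0.2       ] [0.45608318 0.13906467 0.2       ] [0.50073777 0.17052243 0.2       ]
```

```bash
cat >> h.py <<'E'
def rows(p0,psi0,wps):
    "wps: (x,y,z,psi); returns move rows"
    out=[]
    for x,y,z,ps in wps:
        d=np.array([x,y,z])-p0; c,s=np.cos(psi0),np.sin(psi0)
        out.append([[round(float(q)/.25,3) for q in (d[0]*c+d[1]*s, d[0]*s-d[1]*c, -d[2])],[0,0,round(float(-(ps-psi0)/np.pi),4)]])
    return out
def psi(o): 
    m=R.from_rotvec(o["orientation"]).as_matrix(); return np.arctan2(m[1,0],m[0,0]), m[:,2]
TR=np.array([0.4559,0.3205]); TY=0.2114
def w(tx,ty): c,s=np.cos(TY),np.sin(TY); return TR+[c*tx-s*ty, s*tx+c*ty]
E
python3 - <<'E'
from h import *
p=np.array([.0755,-.2972,.2819]); ps=.2478
az=np.radians(np.linspace(-75.8,-15,7)[1:]); P=np.linspace(.2478,np.radians(58),7)[1:]
r=np.linspace(.30,.275,6)
for x in rows(p,ps,[(a*np.cos(b),a*np.sin(b),.282,c) for a,b,c in zip(r,az,P)]): print(x)
E
```

```text
[[0.21, -0.045, -0.0], [0, 0, -0.0406]]
[[0.408, -0.12, -0.0], [0, 0, -0.0811]]
[[0.586, -0.226, -0.0], [0, 0, -0.1217]]
[[0.74, -0.36, -0.0], [0, 0, -0.1622]]
[[0.865, -0.517, -0.0], [0, 0, -0.2028]]
[[0.959, -0.69, -0.0], [0, 0, -0.2433]]
```

Emit:
apply_moves --rows '[[[0.21,-0.045,0],[0,0,-0.04]],[[0.41,-0.12,0],[0,0,-0.08]],[[0.586,-0.226,0],[0,0,-0.12]],[[0.74,-0.36,0],[0,0,-0.162]],[[0.865,-0.517,0],[0,0,-0.203]],[[0.96,-0.69,0],[0,0,-0.243]],[[0.96,-0.69,0],[0,0,-0.243]]]'

```text
clock: 2.22
tcp_pos: [0.2679, -0.0676, 0.282]
orientation: [-2.743, -1.532, -0.003]
contact_force: [0.7, -0.7, 0.1]
grip_width: 0.0855
gripper_force: 0.0
```

```bash
python3 - <<'E'
from h import *
from bench import telemetry
o=telemetry.get_obs(); p=o["tcp_pos"]; ps,z=psi(o); print(p,ps,z,o["joints"].round(2))
az=np.radians(np.linspace(-15,42,7)[1:]); P=np.linspace(ps,TY+np.pi/2,7)[1:]
r=[.27,.27,.27,.28,.3,.33]
W=[(a*np.cos(b),a*np.sin(b),.282,c) for a,b,c in zip(r,az,P)]
for x in rows(p,ps,W): print(x)
print(W[-1], w(0,0),w(-.038,-.076))
E
```

```text
[ 0.26787948 -0.067585    0.28201877] 1.0187171267868862 [ 1.52590340e-03  9.82717511e-04 -9.99998353e-01] [ 0.75 -0.26 -0.58  2.31 -0.16  1.06 -0.28]
[[0.144, -0.085, 0.0], [0, 0, -0.0405]]
[[0.297, -0.176, 0.0], [0, 0, -0.081]]
[[0.434, -0.292, 0.0], [0, 0, -0.1215]]
[[0.582, -0.406, 0.0], [0, 0, -0.162]]
[[0.748, -0.531, 0.0], [0, 0, -0.2025]]
[[0.935, -0.682, 0.0], [0, 0, -0.243]]
(np.float64(0.24523779240754012), np.float64(0.22081310009842323), 0.282, np.float64(1.7821963267948966)) [0.4559 0.3205] [0.43469295 0.2382184 ]
```

Emit:
apply_moves --rows '[[[0.144,-0.085,0],[0,0,-0.04]],[[0.297,-0.176,0],[0,0,-0.081]],[[0.434,-0.292,0],[0,0,-0.1215]],[[0.582,-0.406,0],[0,0,-0.162]],[[0.748,-0.531,0],[0,0,-0.2025]],[[0.935,-0.682,0],[0,0,-0.243]],[[0.935,-0.682,0],[0,0,-0.243]]]'

```text
clock: 3.1
tcp_pos: [0.2455, 0.2237, 0.2827]
orientation: [-1.972, -2.441, -0.007]
contact_force: [-0.1, -1.0, -0.2]
grip_width: 0.0855
gripper_force: 0.0
```

```bash
python3 - <<'E'
from h import *
from bench import telemetry
o=telemetry.get_obs(); p=o["tcp_pos"]; ps,z=psi(o); print(p,ps,z,o["joints"].round(2))
W=[(.40,.28,.30,TY+np.pi/2)]
for x in rows(p,ps,W): print(x)
E
```

```text
[0.24549777 0.22368022 0.28266611] 1.7827763060430881 [ 2.46402932e-04  5.43171225e-03 -9.99985218e-01] [ 0.39 -0.2  -1.12  2.2  -0.21  1.04 -0.4 ]
[[0.09, 0.652, -0.069], [0, 0, 0.0002]]
```

Emit:
apply_moves --rows '[[[0.09,0.25,-0.07],[0,0,0]],[[0.09,0.5,-0.07],[0,0,0]],[[0.09,0.65,-0.07],[0,0,0]],[[0.09,0.65,-0.07],[0,0,0]]]' --jaw 0.1 --newtons 30

```text
clock: 3.6
tcp_pos: [0.4045, 0.2728, 0.2968]
orientation: [-1.988, -2.423, 0.001]
contact_force: [-0.4, 0.5, -0.3]
grip_width: 0.0466
gripper_force: 0.0
```

```bash
python3 - <<'E'
from h import *
from bench import telemetry,grab_frame
o=telemetry.get_obs(); p=o["tcp_pos"]; ps,z=psi(o); print(p,ps,z,o["joints"].round(2))
f=grab_frame("wrist"); print({k:v for k,v in f.items() if k!="frame"})
import pickle; pickle.dump(f,open("wr0.pkl","wb"))
cv2.imwrite("pics/wr0.png",f["frame"][:,:,::-1])
E
```

```text
[0.40451702 0.27278727 0.29678439] 1.7672606215333462 [-0.00610818  0.00456557 -0.99997092] [ 0.31  0.35 -1.23  1.88  0.35  1.16 -0.85]
{'vertical_fov': 65.48619608983009, 'cx': 314.7244938153809, 'cy': 205.49257603242478, 'origin': array([0.38990474, 0.34548594, 0.41531437]), 'attitude': array([-0.29004947, -0.02265678,  0.19610223])}
```

View pics/wr0.png

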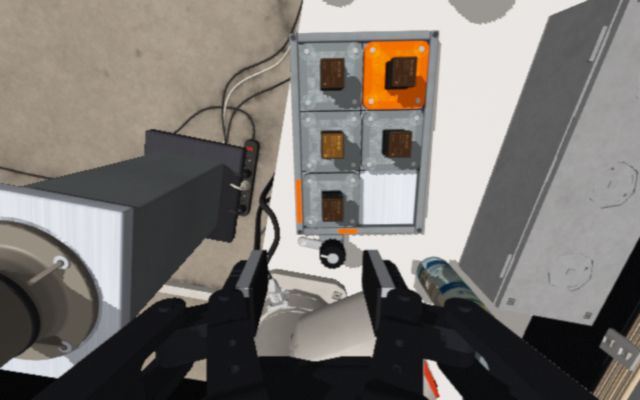

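The wrist view shows the whole tray, with image up being tray +y and image right tray +x. Corners are at (438,33), (424,234), (301,235) and (291,37), the cap at (332,253) and the dog pointing left. I'll refine the tray pose and get carrier positions from the blocks.

```bash
python3 - <<'E'
from h import *
import pickle
W=cal(pickle.load(open("wr0.pkl","rb")))
L=np.array([[86,124],[86,-124],[-86,-124],[-86,124]])/1000
px=np.array([(438,33),(424,234),(301,235),(291,37)],float)
def pose(v,P,z): 
    c,s_=np.cos(v[2]),np.sin(v[2]); return np.c_[v[0]+c*P[:,0]-s_*P[:,1], v[1]+s_*P[:,0]+c*P[:,1], np.full(len(P),z)]
k=least_squares(lambda v:(proj(W,pose(v,L,.019))-px).ravel(),[.456,.32,.21]); print(k.x.round(4),k.fun.round(1))
v=k.x
print("cap",at_z(W,332,253,.057)[:2],pose(v,np.array([[-.038,-.14]]),0))
for n,u in dict(O=(404,70),A=(399,141),B=(332,73),C=(333,144),D=(332,206)).items():
    q=at_z(W,*u,.047)[:2]-v[:2]; c,s=np.cos(v[2]),np.sin(v[2]); print(n,(np.array([c*q[0]+s*q[1],-s*q[0]+c*q[1]])*1000).round(1))
from bench import telemetry; print(telemetry.get_obs()["tcp_pos"],telemetry.get_obs()["joints"].round(2))
E
```

```text
[0.4546 0.3195 0.226 ] [ 2.5 -1.5  0.8  0.6 -2.   2.7 -1.5 -0.4]
cap [0.44226476 0.18308889] [[0.44890437 0.17449697 0.        ]]
O [39.4 81.6]
A [37.6  5.4]
B [-39.2  80.9]
C [-39.1   4.2]
D [-41.3 -71.3]
[0.40192815 0.2730767  0.29723407] [ 0.31  0.34 -1.23  1.89  0.34  1.16 -0.85]
```

```bash
sed -i 's/^TR=.*/TR=np.array([0.4555,0.3215]); TY=0.213/' h.py; cat >> h.py <<'E'
def plan(*wps):
    "wps: (tray x mm, tray y mm, z mm, yaw offset deg)"
    from bench import telemetry
    o=telemetry.get_obs(); p=o["tcp_pos"]; ps,z=psi(o)
    q=p[:2]-TR; c,s=np.cos(TY),np.sin(TY)
    print("tray xy",(1000*np.array([c*q[0]+s*q[1],-s*q[0]+c*q[1]])).round(1),"z",p[2].round(4),"yaw-err deg",np.degrees(ps-TY-np.pi/2).round(2),"tilt",z.round(4),"j",o["joints"].round(2),"t",o["clock"],"F",o["contact_force"].round(1),"w",o["grip_width"].round(4))
    for a in rows(p,ps,[(*w(x/1000,y/1000),zz/1000,TY+np.pi/2+np.radians(dy)) for x,y,zz,dy in wps]): print(a)
E
python3 -c "
from h import *
plan((38,2,100,0))"
```

```text
Traceback (most recent call last):
  File "h.py", line 34, in plan
    print("tray xy",(1000*np.array([c*q[0]+s*q[1],-s*q[0]+c*q[1]])).round(1),"z",p[2].round(4),"yaw-err deg",np.degrees(ps-TY-np.pi/2).round(2),"tilt",z.round(4),"j",o["joints"].round(2),"t",o["clock"],"F",o["contact_force"].round(1),"w",o["grip_width"].round(4))
                                                                                                                                                                                                                                              ^^^^^^^^^^^^^^^^^^^^^
AttributeError: 'float' object has no attribute 'round'
```

```bash
sed -i 's/o\["grip_width"\].round(4)/round(float(o["grip_width"]),4)/' h.py
python3 -c "
from h import *
plan((38,2,100,0))"
```

```text
tray xy [-62.6 -36. ] z 0.2972 yaw-err deg -0.79 tilt [-0.0054  0.0029 -1.    ] j [ 0.31  0.34 -1.23  1.89  0.34  1.16 -0.85] t 3.65 F [ 0.6 -0.4 -0.6] w 0.0472
[[0.158, 0.4, 0.789], [0, 0, -0.0044]]
```

Emit:
apply_moves --rows '[[[0.04,0.1,0.2],[0,0,0]],[[0.08,0.2,0.4],[0,0,0]],[[0.12,0.3,0.6],[0,0,-0.004]],[[0.158,0.4,0.79],[0,0,-0.004]],[[0.158,0.4,0.79],[0,0,-0.004]],[[0.158,0.4,0.79],[0,0,-0.004]]]'

```text
clock: 4.4
tcp_pos: [0.4891, 0.3328, 0.1025]
orientation: [1.969, 2.448, 0.001]
contact_force: [0.2, 0.1, 0.2]
grip_width: 0.047
gripper_force: 0.0
```

```bash
python3 -c "
from h import *
plan((38,2,51,0))"
```

```text
tray xy [35.2  3.9] z 0.1025 yaw-err deg 0.18 tilt [ 5.e-04  6.e-04 -1.e+00] j [-0.03  0.72 -0.94  1.84  0.71  0.96 -1.07] t 4.4 F [0.2 0.1 0.2] w 0.047
[[-0.008, 0.011, 0.206], [0, 0, 0.001]]
```

```bash
python3 - <<'E'
from h import *
from bench import grab_frame
import pickle
f=grab_frame("wrist"); pickle.dump(f,open("wr1.pkl","wb")); print(f["origin"],f["attitude"])
cv2.imwrite("pics/wr1.png",f["frame"][:,:,::-1]); plan((38,2,51,0))
E
```

```text
[0.47226822 0.40562451 0.22065896] [-0.29452498 -0.03172     0.21478644]
tray xy [35.5  4.1] z 0.1033 yaw-err deg 0.19 tilt [ 0.0019  0.0011 -1.    ] j [-0.03  0.72 -0.94  1.84  0.71  0.96 -1.07] t 4.45 F [0.6 0.1 0.2] w 0.0471
[[-0.008, 0.01, 0.209], [0, 0, 0.0011]]
```

View pics/wr1.png

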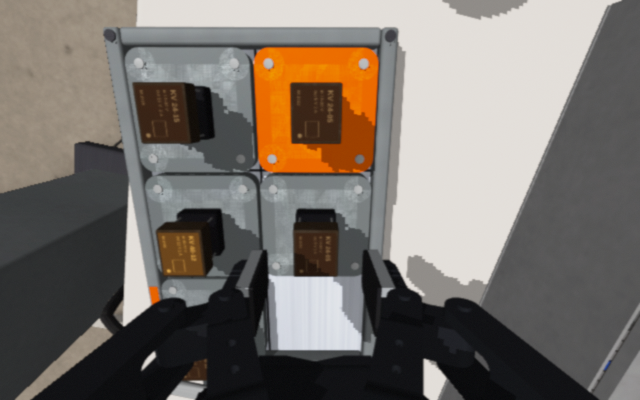

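```bash
python3 - <<'E'
from h import *
import pickle
W=cal(pickle.load(open("wr1.pkl","rb")))
def tr(p): q=p[:2]-TR; c,s=np.cos(TY),np.sin(TY); return (1000*np.array([c*q[0]+s*q[1],-s*q[0]+c*q[1]])).round(1)
for n,u,z in [("+x+y (86,124)",(397,30),.019),("-x+y (-86,124)",(105,30),.019),("O top",(316.5,113),.047),("A top",(316,249),.047),("B top",(161,113),.047),("C top",(185,249),.047),
 ("O plate left edge",(254,110),.020),("O plate right",(377,110),.02),("O plate bottom",(315,173),.02),("O plate top",(315,47),.02),("A plate bottom",(312,277),.02),("A plate top",(312,176),.02),("A left",(261,225),.02),("A right",(372,225),.02),("B left",(126,110),.02),("B right",(253,110),.02)]:
    print(n,tr(at_z(W,*u,z)))
E
```

```text
+x+y (86,124) [ 81.6 123.5]
-x+y (-86,124) [-87.4 123. ]
O top [35.1 77.5]
A top [35.2 -1.9]
B top [-48.2  77.3]
C top [-44.7  -2.2]
O plate left edge [-3.3 79. ]
O plate right [72.5 79.3]
O plate bottom [34.4 39.8]
O plate top [ 34.2 114.3]
A plate bottom [ 32.5 -36.7]
A plate top [32.5 37.8]
A left [-2.6  3.4]
A right [73.7  3.7]
B left [-82.3  78.7]
B right [-4. 79.]
```

```bash
cat >> h.py <<'E'
TR=w(-.003,-.0005)
E
python3 -c "
from h import *
plan((38.3,0.5,50,0))"
```

```text
tray xy [38.5  4.6] z 0.1033 yaw-err deg 0.19 tilt [ 0.0019  0.0011 -1.    ] j [-0.03  0.72 -0.94  1.84  0.71  0.96 -1.07] t 4.45 F [0.6 0.1 0.2] w 0.0471
[[-0.016, -0.001, 0.213], [0, 0, 0.0011]]
```

Emit:
apply_moves --rows '[[[-0.01,0,0.1],[0,0,0]],[[-0.016,0,0.21],[0,0,0]],[[-0.016,0,0.21],[0,0,0]],[[-0.016,0,0.21],[0,0,0]]]'

```text
clock: 4.95
tcp_pos: [0.4904, 0.3293, 0.0499]
orientation: [1.968, 2.448, 0.002]
contact_force: [0.6, 0.6, 0.7]
grip_width: 0.0472
gripper_force: 0.0
```

Emit:
apply_moves --rows '[[[0,0,0],[0,0,0]],[[0,0,0],[0,0,0]],[[0,0,0],[0,0,0]],[[0,0,0],[0,0,0]]]' --jaw -1 --newtons 30

```text
clock: 5.45
tcp_pos: [0.4907, 0.3296, 0.0501]
orientation: [1.968, 2.448, 0.003]
contact_force: [-0.3, -0.9, 6.3]
grip_width: 0.0254
gripper_force: 31.7
```

```bash
python3 -c "
from h import *
plan((38.3,-76.5,50,0))"
```

```text
tray xy [39.1  1. ] z 0.0501 yaw-err deg 0.19 tilt [ 1.6e-03  9.0e-04 -1.0e+00] j [-0.06  0.79 -0.88  1.86  0.79  0.88 -1.12] t 5.45 F [-0.3 -0.9  6.3] w 0.0254
[[-0.31, -0.004, 0.0], [0, 0, 0.0011]]
```

Emit:
apply_moves --rows '[[[-0.06,0,0],[0,0,0]],[[-0.12,0,0],[0,0,0]],[[-0.18,0,0],[0,0,0]],[[-0.24,0,0],[0,0,0]],[[-0.29,0,0],[0,0,0]],[[-0.31,0,0],[0,0,0]],[[-0.31,0,0],[0,0,0]]]'

```text
clock: 6.32
tcp_pos: [0.5078, 0.2541, 0.0501]
orientation: [-1.969, -2.447, -0.006]
contact_force: [-0.3, 4.3, 6.7]
grip_width: 0.0251
gripper_force: 31.7
```

```bash
python3 -c "
from h import *
plan((38.5,78,52,0))"
```

```text
tray xy [ 39.9 -76.4] z 0.0501 yaw-err deg 0.16 tilt [ 0.0022  0.0034 -1.    ] j [ 0.08  0.76 -0.88  1.92  0.79  0.85 -1.01] t 6.325 F [-0.3  4.3  6.7] w 0.0251
[[0.618, -0.004, -0.008], [0, 0, 0.0009]]
```

Emit:
apply_moves --rows '[[[0,0,0],[0,0,0]],[[0,0,0],[0,0,0]],[[0,0,-0.008],[0,0,0]],[[0.2,-0.002,-0.008],[0,0,0]],[[0.4,-0.004,-0.008],[0,0,0]],[[0.57,-0.004,-0.008],[0,0,0]],[[0.618,-0.004,-0.008],[0,0,0]],[[0.618,-0.004,-0.008],[0,0,0]],[[0.618,-0.004,-0.008],[0,0,0]]]' --jaw 0.1

```text
clock: 7.45
tcp_pos: [0.4736, 0.4018, 0.0503]
orientation: [1.97, 2.445, -0.002]
contact_force: [-0.8, 0.2, 0.6]
grip_width: 0.0468
gripper_force: 0.0
```

```bash
python3 -c "
from h import *
plan((38.5,78,52,0))"
```

```text
tray xy [37.7 75.1] z 0.0503 yaw-err deg 0.08 tilt [ 2.0e-04 -2.1e-03 -1.0e+00] j [-0.2   0.82 -0.87  1.78  0.78  0.92 -1.2 ] t 7.45 F [-0.8  0.2  0.6] w 0.0468
[[0.011, 0.003, -0.007], [0, 0, 0.0004]]
```

Emit:
apply_moves --rows '[[[0,0,0],[0,0,0]],[[0,0,0],[0,0,0]],[[0,0,0],[0,0,0]],[[0,0,0],[0,0,0]]]' --jaw -1

```text
clock: 7.95
tcp_pos: [0.473, 0.4033, 0.0507]
orientation: [1.969, 2.447, -0.001]
contact_force: [0.5, -2.6, 1.9]
grip_width: 0.0255
gripper_force: 30.4
```

```bash
python3 -c "
from h import *
plan((38.5,0,52,0))"
```

```text
tray xy [37.4 76.7] z 0.0507 yaw-err deg 0.16 tilt [ 3.e-04 -9.e-04 -1.e+00] j [-0.2   0.82 -0.87  1.78  0.78  0.92 -1.2 ] t 7.95 F [ 0.5 -2.6  1.9] w 0.0255
[[-0.307, 0.003, -0.005], [0, 0, 0.0009]]
```

Emit:
apply_moves --rows '[[[-0.06,0.001,0],[0,0,0]],[[-0.12,0.003,0],[0,0,0]],[[-0.18,0.004,0],[0,0,0]],[[-0.24,0.004,0],[0,0,0]],[[-0.29,0.004,0],[0,0,0]],[[-0.307,0.004,0],[0,0,0]],[[-0.307,0.004,0],[0,0,0]]]'

```text
clock: 8.82
tcp_pos: [0.4903, 0.3286, 0.0507]
orientation: [1.969, 2.447, -0.001]
contact_force: [-0.2, -0.1, -1.1]
grip_width: 0.025
gripper_force: 30.2
```

Emit:
apply_moves --rows '[[[0,0,0],[0,0,0]],[[0,0,0],[0,0,0]],[[0,0,-0.1],[0,0,0]],[[0,0,-0.16],[0,0,0]],[[0,0,-0.16],[0,0,0]]]' --jaw 0.1

```text
clock: 9.45
tcp_pos: [0.491, 0.3301, 0.0931]
orientation: [1.968, 2.447, 0.006]
contact_force: [-0.2, 0.2, -0.1]
grip_width: 0.047
gripper_force: 0.0
```

```bash
python3 -c "
from h import *
plan((-38.5,77.5,92,0),(-38.5,77.5,52,0))"
```

```text
tray xy [39.5  1.4] z 0.0931 yaw-err deg 0.19 tilt [ 0.0031  0.002  -1.    ] j [-0.03  0.73 -0.93  1.84  0.73  0.94 -1.07] t 9.45 F [-0.2  0.2 -0.1] w 0.047
[[0.305, -0.311, 0.004], [0, 0, 0.001]]
[[0.305, -0.311, 0.164], [0, 0, 0.001]]
```

Emit:
apply_moves --rows '[[[0.15,-0.15,0],[0,0,0]],[[0.305,-0.311,0],[0,0,0]],[[0.305,-0.311,0],[0,0,0]],[[0.305,-0.311,0.08],[0,0,0]],[[0.305,-0.311,0.165],[0,0,0]],[[0.305,-0.311,0.165],[0,0,0]],[[0.305,-0.311,0.165],[0,0,0]]]'

```text
clock: 10.32
tcp_pos: [0.3981, 0.3867, 0.0492]
orientation: [-1.969, -2.447, 0.001]
contact_force: [0.2, -0.2, -0.1]
grip_width: 0.0467
gripper_force: 0.0
```

Emit:
apply_moves --rows '[[[0,0,0],[0,0,0]],[[0,0,0],[0,0,0]],[[0,0,0],[0,0,0]],[[0,0,0],[0,0,0]]]' --jaw -1

```text
clock: 10.82
tcp_pos: [0.3986, 0.3874, 0.0502]
orientation: [1.969, 2.447, 0.003]
contact_force: [2.6, -0.3, 6.5]
grip_width: 0.0254
gripper_force: 30.6
```

```bash
python3 -c "
from h import *
plan((38.5,77,52,0))"
```

```text
tray xy [-38.7  76.9] z 0.0502 yaw-err deg 0.17 tilt [ 1.6e-03  8.0e-04 -1.0e+00] j [-0.22  0.75 -0.89  1.94  0.79  0.84 -1.33] t 10.825 F [ 2.6 -0.3  6.5] w 0.0254
[[-0.0, 0.309, -0.007], [0, 0, 0.001]]
```

Emit:
apply_moves --rows '[[[0,0.06,0],[0,0,0]],[[0,0.12,0],[0,0,0]],[[0,0.18,0],[0,0,0]],[[0,0.24,0],[0,0,0]],[[0,0.29,0],[0,0,0]],[[0,0.307,0],[0,0,0]],[[0,0.307,0],[0,0,0]]]'

```text
clock: 11.7
tcp_pos: [0.4689, 0.4039, 0.0503]
orientation: [-1.964, -2.449, 0.007]
contact_force: [-9.9, -4.8, 14.3]
grip_width: 0.0256
gripper_force: 31.7
```

Emit:
apply_moves --rows '[[[0,0,0],[0,0,0]],[[0,0,0],[0,0,0]],[[0,0,-0.1],[0,0,0]],[[0,0,-0.16],[0,0,0]],[[0,0,-0.16],[0,0,0]]]' --jaw 0.1

```text
clock: 12.32
tcp_pos: [0.4736, 0.4044, 0.0919]
orientation: [1.969, 2.447, 0.006]
contact_force: [-0.5, 0.5, -0.8]
grip_width: 0.047
gripper_force: 0.0
```

```bash
python3 -c "
from h import *
plan((-38.5,0,92,0),(-38.5,0,52,0))"
```

```text
tray xy [38.3 77.7] z 0.0919 yaw-err deg 0.17 tilt [ 0.0028  0.0025 -1.    ] j [-0.17  0.77 -0.91  1.77  0.73  0.98 -1.17] t 12.325 F [-0.5  0.5 -0.8] w 0.047
[[-0.31, -0.308, -0.001], [0, 0, 0.001]]
[[-0.31, -0.308, 0.159], [0, 0, 0.001]]
```

```bash
python3 - <<'E'
from h import *
from bench import grab_frame
import pickle
f=grab_frame("wrist"); pickle.dump(f,open("wr2.pkl","wb"))
cv2.imwrite("pics/wr2.png",f["frame"][:,:,::-1])
E
```

```text
(no output)
```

View pics/wr2.png

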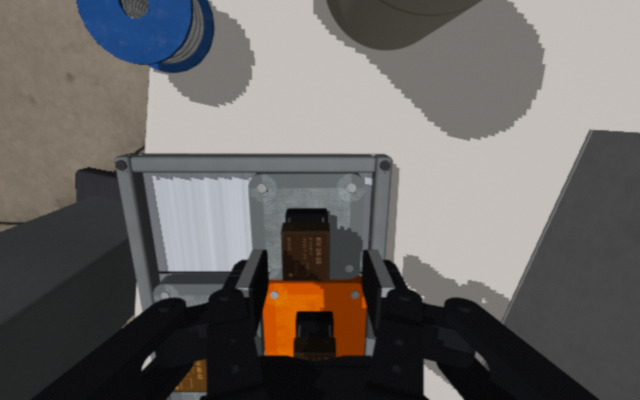

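B sits about 5 mm short of the +x wall (right plate edge px 363, wall at 373). The fingertips were pressing on the plate and dragging. I'll re-grip 3 mm higher and finish the slide.

Emit:
apply_moves --rows '[[[-0.004,-0.018,0],[0,0,0]],[[-0.004,-0.018,0.08],[0,0,0]],[[-0.004,-0.018,0.15],[0,0,0]],[[-0.004,-0.018,0.15],[0,0,0]],[[-0.004,-0.018,0.15],[0,0,0]]]'

```text
clock: 13.0
tcp_pos: [0.4684, 0.4017, 0.0518]
orientation: [-1.968, -2.448, 0.001]
contact_force: [0.4, 1.0, 0.8]
grip_width: 0.0471
gripper_force: 0.0
```

Emit:
apply_moves --rows '[[[0,0,0],[0,0,0]],[[0,0,0],[0,0,0]],[[0,0,0],[0,0,0]],[[0,0,0],[0,0,0]]]' --jaw -1

```text
clock: 13.5
tcp_pos: [0.4689, 0.4019, 0.0527]
orientation: [1.969, 2.448, 0.002]
contact_force: [0.4, -0.2, 5.0]
grip_width: 0.0249
gripper_force: 30.7
```

Emit:
apply_moves --rows '[[[0,0.01,0],[0,0,0]],[[0,0.02,0],[0,0,0]],[[0,0.028,0],[0,0,0]],[[0,0.028,0],[0,0,0]],[[0,0.028,0],[0,0,0]]]'

```text
clock: 14.12
tcp_pos: [0.471, 0.4024, 0.0528]
orientation: [-1.964, -2.45, 0.01]
contact_force: [-13.2, -7.8, 18.3]
grip_width: 0.0252
gripper_force: 32.4
```

```bash
python3 -c "
from h import *
plan((38.5,77,54,0))"
```

```text
tray xy [35.2 76.3] z 0.0528 yaw-err deg 0.35 tilt [-0.0054 -0.0038 -1.    ] j [-0.2   0.82 -0.88  1.78  0.77  0.93 -1.2 ] t 14.125 F [-13.2  -7.8  18.3] w 0.0252
[[0.003, 0.013, -0.005], [0, 0, 0.0019]]
```

Emit:
apply_moves --rows '[[[0,0,0],[0,0,0]],[[0,0,0],[0,0,0]],[[0,0,-0.1],[0,0,0]],[[0,0,-0.15],[0,0,0]],[[0,0,-0.15],[0,0,0]]]' --jaw 0.1

```text
clock: 14.75
tcp_pos: [0.4762, 0.4039, 0.0916]
orientation: [1.969, 2.447, 0.005]
contact_force: [0.2, 0.1, -0.2]
grip_width: 0.0471
gripper_force: 0.0
```

Emit:
apply_moves --rows '[[[0,-0.1,0],[0,0,0]],[[0,-0.16,0],[0,0,0]],[[0,-0.16,0],[0,0,0]],[[0,-0.16,0.08],[0,0,0]],[[0,-0.16,0.16],[0,0,0]],[[0,-0.16,0.16],[0,0,0]],[[0,-0.16,0.16],[0,0,0]]]' --jaw -1

```text
clock: 15.62
tcp_pos: [0.4362, 0.3945, 0.0491]
orientation: [-1.968, -2.448, 0.001]
contact_force: [-0.2, -0.4, 0.6]
grip_width: 0.0006
gripper_force: 0.0
```

```bash
python3 -c "
from h import *
plan((11.5,77,51,0))"
```

```text
tray xy [-0.4 75.9] z 0.0491 yaw-err deg 0.2 tilt [-8.e-04 -3.e-04 -1.e+00] j [-0.2   0.79 -0.88  1.87  0.79  0.88 -1.26] t 15.625 F [-0.2 -0.4  0.6] w 0.0006
[[0.004, 0.048, -0.007], [0, 0, 0.0011]]
```

Emit:
apply_moves --rows '[[[0,0.015,0],[0,0,0]],[[0,0.03,0],[0,0,0]],[[0,0.04,0],[0,0,0]],[[0,0.048,0],[0,0,0]],[[0,0.048,0],[0,0,0]]]'

```text
clock: 16.25
tcp_pos: [0.448, 0.3971, 0.0496]
orientation: [-1.968, -2.448, -0.0]
contact_force: [-2.5, 0.2, 2.7]
grip_width: 0.0001
gripper_force: 0.9
```

```bash
python3 - <<'E'
from h import *
plan((12,77,51,0))
from bench import grab_frame
import pickle
f=grab_frame("wrist"); pickle.dump(f,open("wr3.pkl","wb"))
cv2.imwrite("pics/wr3.png",f["frame"][:,:,::-1])
E
```

```text
tray xy [11.6 75.9] z 0.0496 yaw-err deg 0.2 tilt [-1.e-04  1.e-04 -1.e+00] j [-0.2   0.8  -0.88  1.84  0.78  0.89 -1.24] t 16.25 F [-2.5  0.2  2.7] w 0.0001
[[0.004, 0.001, -0.005], [0, 0, 0.0011]]
```

View pics/wr3.png

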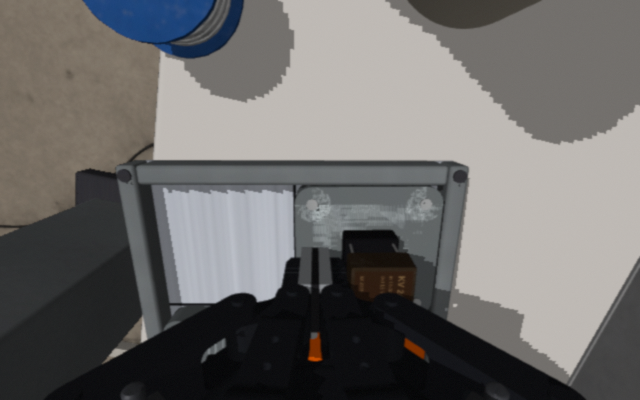

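B is now nearly against the +x wall (right edge px 437, wall 441) and the push force was only about 3 N. Shut-finger pushing suits the x moves. Next is C.

Emit:
apply_moves --rows '[[[0,0.008,0],[0,0,0]],[[0,0.008,0],[0,0,0]],[[0,-0.02,0],[0,0,0]],[[0,-0.02,-0.1],[0,0,0]],[[0,-0.02,-0.165],[0,0,0]],[[0,-0.02,-0.165],[0,0,0]]]'

```text
clock: 17.05
tcp_pos: [0.4444, 0.397, 0.0932]
orientation: [1.969, 2.447, 0.007]
contact_force: [-0.1, -0.7, -0.0]
grip_width: -0.0004
gripper_force: 0.0
```

```bash
python3 -c "
from h import *
plan((-38.5,0,92,0),(-38.5,0,53,0))"
```

```text
tray xy [ 8.1 76.6] z 0.0932 yaw-err deg 0.16 tilt [ 0.0033  0.0027 -1.    ] j [-0.17  0.74 -0.93  1.83  0.73  0.95 -1.21] t 17.05 F [-0.1 -0.7 -0. ] w -0.0004
[[-0.306, -0.187, 0.005], [0, 0, 0.0009]]
[[-0.306, -0.187, 0.161], [0, 0, 0.0009]]
```

Emit:
apply_moves --rows '[[[-0.15,-0.09,0],[0,0,0]],[[-0.304,-0.187,0],[0,0,0]],[[-0.304,-0.187,0],[0,0,0]],[[-0.304,-0.187,0.08],[0,0,0]],[[-0.304,-0.187,0.157],[0,0,0]],[[-0.304,-0.187,0.157],[0,0,0]],[[-0.304,-0.187,0.157],[0,0,0]]]' --jaw 0.1

```text
clock: 17.92
tcp_pos: [0.4135, 0.3124, 0.0513]
orientation: [-1.967, -2.449, 0.0]
contact_force: [-0.3, 1.0, 0.4]
grip_width: 0.0471
gripper_force: 0.0
```

Emit:
apply_moves --rows '[[[0,0,0],[0,0,0]],[[0,0,0],[0,0,0]],[[0,0,0],[0,0,0]],[[0,0,0],[0,0,0]]]' --jaw -1

```text
clock: 18.42
tcp_pos: [0.4149, 0.3122, 0.0522]
orientation: [1.969, 2.447, 0.003]
contact_force: [4.1, -0.1, 4.8]
grip_width: 0.025
gripper_force: 34.9
```

```bash
python3 -c "
from h import *
plan((-38.5,77,53,0))"
```

```text
tray xy [-38.7   0. ] z 0.0522 yaw-err deg 0.17 tilt [ 0.0019  0.0012 -1.    ] j [-0.07  0.7  -0.9   2.03  0.79  0.8  -1.23] t 18.425 F [ 4.1 -0.1  4.8] w 0.025
[[0.308, 0.002, -0.003], [0, 0, 0.0009]]
```

Emit:
apply_moves --rows '[[[0.06,0.002,0],[0,0,0]],[[0.12,0.002,0],[0,0,0]],[[0.18,0.002,0],[0,0,0]],[[0.24,0.002,0],[0,0,0]],[[0.29,0.002,0],[0,0,0]],[[0.308,0.002,0],[0,0,0]],[[0.308,0.002,0],[0,0,0]],[[0.308,0.002,0],[0,0,0]]]'

```text
clock: 19.42
tcp_pos: [0.3992, 0.3842, 0.0521]
orientation: [1.968, 2.442, -0.005]
contact_force: [3.7, -10.3, 14.4]
grip_width: 0.0253
gripper_force: 36.4
```

```bash
python3 -c "
from h import *
plan((-38.5,77,53,0))"
```

```text
tray xy [-38.8  73.7] z 0.0521 yaw-err deg 0.08 tilt [ 0.0023 -0.0058 -1.    ] j [-0.22  0.74 -0.89  1.94  0.79  0.85 -1.33] t 19.425 F [  3.7 -10.3  14.4] w 0.0253
[[0.013, 0.001, -0.004], [0, 0, 0.0005]]
```

Emit:
apply_moves --rows '[[[0,0,0],[0,0,0]],[[0,0,0],[0,0,0]],[[0,0,-0.1],[0,0,0]],[[-0.1,0.15,-0.25],[0,0,0]],[[-0.3,0.35,-0.4],[0,0,0]],[[-0.48,0.45,-0.4],[0,0,0]],[[-0.48,0.45,-0.4],[0,0,0]],[[-0.48,0.45,-0.4],[0,0,0]]]' --jaw 0.1

```text
clock: 20.42
tcp_pos: [0.5328, 0.2937, 0.151]
orientation: [-1.969, -2.447, 0.001]
contact_force: [-0.9, 0.2, 0.3]
grip_width: 0.0469
gripper_force: 0.0
```

```bash
python3 - <<'E'
from h import *
plan((72,-1,95,0),(72,-1,51,0))
from bench import grab_frame
import pickle
f=grab_frame("wrist"); pickle.dump(f,open("wr4.pkl","wb"))
cv2.imwrite("pics/wr4.png",f["frame"][:,:,::-1])
E
```

```text
tray xy [ 72.7 -43. ] z 0.151 yaw-err deg 0.16 tilt [-1.5e-03  1.0e-04 -1.0e+00] j [ 0.08  0.69 -0.98  1.76  0.65  1.05 -0.92] t 20.425 F [-0.9  0.2  0.3] w 0.0469
[[0.168, -0.002, 0.224], [0, 0, 0.0009]]
[[0.168, -0.002, 0.4], [0, 0, 0.0009]]
```

View pics/wr4.png

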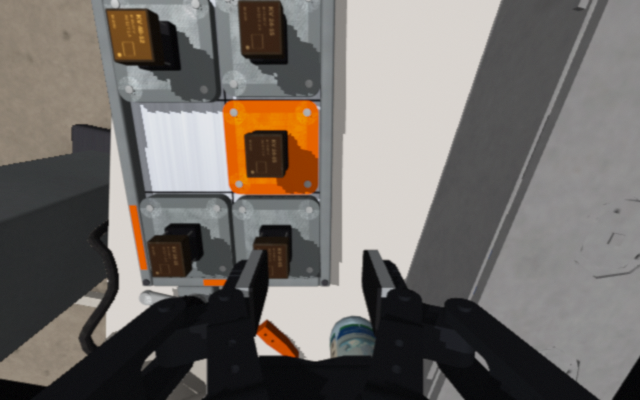

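```bash
python3 - <<'E'
from h import *
import pickle
W=cal(pickle.load(open("wr4.pkl","rb")))
def tr(p): q=p[:2]-TR; c,s=np.cos(TY),np.sin(TY); return (1000*np.array([c*q[0]+s*q[1],-s*q[0]+c*q[1]])).round(1)
for n,u in dict(Ol=(223,150),Or=(320,150),Ot=(270,100),Ob=(270,193),Cb=(165,101),Cr=(216,60),Bb=(275,100),Bl=(220,60),Br=(318,60),Dt=(185,197),Dl=(139,240),Dr=(232,240),At=(275,197),Al=(233,240),Ar=(320,240)).items(): print(n,tr(at_z(W,*u,.02)))
E
cat > crop.py <<'E'
E
python3 -c "
import cv2;a=cv2.imread('pics/wr4.png')[70:220,110:340];cv2.imwrite('pics/wr4c.png',cv2.resize(a,None,fx=3.4,fy=3.4,interpolation=cv2.INTER_CUBIC))"
```

```text
Ol [-1.4  1.8]
Or [75.7  2. ]
Ot [37.4 39.5]
Ob [ 34.6 -33.4]
Cb [-42.5  38.6]
Cr [-1.1 67.2]
Bb [41.2 39.5]
Bl [ 1.8 67.2]
Br [73.7 67.4]
Dt [-36.3 -37.1]
Dl [-80.8 -75.9]
Dr [ -0.  -75.6]
At [ 38.6 -36.8]
Al [  0.8 -75.6]
Ar [ 76.3 -75.3]
```

O spans y −33…+39.5 (px 193…100) and the slot between D and C is −37…+38.6. So O needs a nudge of about −2.5 mm in y before it goes down. I'll grip, nudge, release, then push.

Emit:
apply_moves --rows '[[[0.09,-0.07,0.12],[0,0,0]],[[0.18,-0.138,0.23],[0,0,0]],[[0.18,-0.138,0.31],[0,0,0]],[[0.18,-0.138,0.392],[0,0,0]],[[0.18,-0.138,0.392],[0,0,0]],[[0.18,-0.138,0.392],[0,0,0]]]'

```text
clock: 21.22
tcp_pos: [0.4908, 0.3305, 0.054]
orientation: [1.97, 2.447, 0.001]
contact_force: [1.1, -0.5, -0.5]
grip_width: 0.047
gripper_force: 0.0
```

Emit:
apply_moves --rows '[[[0,0,0],[0,0,0]],[[0,0,0],[0,0,0]],[[0,0,0],[0,0,0]],[[-0.005,0,0],[0,0,0]],[[-0.011,0,0],[0,0,0]],[[-0.011,0,0],[0,0,0]]]' --jaw -1

```text
clock: 21.98
tcp_pos: [0.4908, 0.3294, 0.0545]
orientation: [-1.967, -2.448, -0.005]
contact_force: [1.0, 4.6, 6.2]
grip_width: 0.0253
gripper_force: 31.5
```

Emit:
apply_moves --rows '[[[0,0,0],[0,0,0]],[[0,0,0],[0,0,0]],[[0,0,-0.1],[0,0,0]],[[0,0.07,-0.16],[0,0,0]],[[0,0.144,-0.16],[0,0,0]]]' --jaw 0.1

```text
clock: 22.6
tcp_pos: [0.527, 0.3364, 0.0967]
orientation: [1.968, 2.448, 0.005]
contact_force: [0.4, -1.0, -0.3]
grip_width: 0.0467
gripper_force: 0.0
```

Emit:
apply_moves --rows '[[[0,0,0],[0,0,0]],[[0,0,0],[0,0,0]],[[0,0,0],[0,0,0]]]' --jaw -1

```text
clock: 22.98
tcp_pos: [0.5249, 0.3354, 0.0936]
orientation: [-1.967, -2.449, 0.001]
contact_force: [-0.6, 0.1, 0.7]
grip_width: 0.0
gripper_force: 0.0
```

```bash
python3 -c "
from h import *
plan((73,-0.5,51,0),(-10,-0.5,51,0))"
```

```text
tray xy [73.8 -0.6] z 0.0936 yaw-err deg 0.24 tilt [-6.e-04 -5.e-04 -1.e+00] j [-0.03  0.77 -0.91  1.76  0.73  0.98 -1.02] t 22.975 F [-0.6  0.1  0.7] w 0.0
[[0.0, -0.003, 0.17], [0, 0, 0.0014]]
[[0.002, -0.335, 0.17], [0, 0, 0.0014]]
```

Emit:
apply_moves --rows '[[[0.005,0,0.08],[0,0,0]],[[0.005,0,0.17],[0,0,0]],[[0.005,-0.03,0.17],[0,0,0]],[[0.005,-0.07,0.17],[0,0,0]],[[0.005,-0.11,0.17],[0,0,0]],[[0.005,-0.15,0.17],[0,0,0]],[[0.005,-0.19,0.17],[0,0,0]],[[0.005,-0.23,0.17],[0,0,0]],[[0.005,-0.23,0.17],[0,0,0]]]'

```text
clock: 24.1
tcp_pos: [0.468, 0.3242, 0.051]
orientation: [-1.967, -2.449, 0.002]
contact_force: [1.6, -0.4, -0.3]
grip_width: -0.0
gripper_force: 0.0
```

```bash
python3 -c "
from h import *
plan((-10,-0.5,51,0))"
```

```text
tray xy [15.8  0.5] z 0.051 yaw-err deg 0.27 tilt [-9.e-04 -7.e-04 -1.e+00] j [-0.06  0.76 -0.89  1.91  0.78  0.86 -1.15] t 24.1 F [ 1.6 -0.4 -0.3] w -0.0
[[-0.003, -0.103, 0.0], [0, 0, 0.0015]]
```

Emit:
apply_moves --rows '[[[0,-0.04,0],[0,0,0]],[[0,-0.08,0],[0,0,0]],[[0,-0.1,0],[0,0,0]],[[0,-0.112,0],[0,0,0]],[[0,-0.112,0],[0,0,0]]]'

```text
clock: 24.72
tcp_pos: [0.4416, 0.3182, 0.0509]
orientation: [-1.968, -2.448, 0.001]
contact_force: [-0.5, -0.5, -0.4]
grip_width: 0.0002
gripper_force: 0.0
```

```bash
python3 -c "
from h import *
plan((-12,-0.5,51,0))"
```

```text
tray xy [-11.2   0.2] z 0.0509 yaw-err deg 0.2 tilt [-5.e-04 -5.e-04 -1.e+00] j [-0.07  0.74 -0.89  1.97  0.79  0.83 -1.19] t 24.725 F [-0.5 -0.5 -0.4] w 0.0002
[[-0.003, -0.003, -0.0], [0, 0, 0.0011]]
```

Emit:
apply_moves --rows '[[[0,-0.01,0],[0,0,0]],[[0,-0.014,0],[0,0,0]],[[0,-0.014,0],[0,0,0]]]'

```text
clock: 25.1
tcp_pos: [0.4405, 0.3178, 0.0516]
orientation: [1.969, 2.446, 0.004]
contact_force: [5.3, -0.7, 1.7]
grip_width: 0.0003
gripper_force: 2.6
```

Emit:
apply_moves --rows '[[[0,0.03,0],[0,0,0]],[[0,0.05,-0.1],[0,0,0]],[[-0.15,0.12,-0.17],[0,0,0]],[[-0.306,0.215,-0.17],[0,0,0]],[[-0.306,0.215,-0.17],[0,0,0]]]' --jaw 0.1

```text
clock: 25.72
tcp_pos: [0.5101, 0.2506, 0.0929]
orientation: [1.976, 2.44, -0.003]
contact_force: [0.1, 0.5, -0.3]
grip_width: 0.0468
gripper_force: 0.0
```

```bash
python3 - <<'E'
from h import *
plan((38.5,-75.5,53,0))
from bench import grab_frame
import pickle
f=grab_frame("wrist"); pickle.dump(f,open("wr5.pkl","wb")); W=cal(f)
cv2.imwrite("pics/wr5.png",f["frame"][:,:,::-1])
h=cv2.cvtColor(f["frame"],cv2.COLOR_RGB2HSV); m=cv2.inRange(h,(8,180,120),(16,255,255))
n,l,s,c=cv2.connectedComponentsWithStats(m); i=1+np.argsort(-s[1:,4])[:3]; print(s[i],c[i])
def tr(p): q=p[:2]-TR; c,s=np.cos(TY),np.sin(TY); return (1000*np.array([c*q[0]+s*q[1],-s*q[0]+c*q[1]])).round(1)
x,y,ww,hh,_=s[i[0]]
cy=y+hh/2;cx=x+ww/2
for u in [(x,cy),(x+ww,cy),(cx,y),(cx,y+hh)]: print(u,tr(at_z(W,*u,.02)))
E
```

```text
tray xy [ 41.3 -80.4] z 0.0929 yaw-err deg -0.22 tilt [ 0.     -0.0022 -1.    ] j [ 0.12  0.71 -0.93  1.9   0.72  0.92 -0.96] t 25.725 F [ 0.1  0.5 -0.3] w 0.0468
[[0.019, -0.011, 0.16], [0, 0, -0.0012]]
[[ 105   28  141  136 9220]
 [ 116  176   24   86  751]
 [ 283  327   37   34  519]] [[192.73817787 100.99045553]
 [127.4460719  217.77097204]
 [297.44123314 347.13872832]]
(np.int32(105), np.float64(96.0)) [-80.9   2.8]
(np.int32(246), np.float64(96.0)) [0.9 2.5]
(np.float64(175.5), np.int32(28)) [-35.2  37.7]
(np.float64(175.5), np.int32(164)) [-45.3 -36.9]
```

Emit:
apply_moves --rows '[[[0.019,-0.011,0],[0,0,-0.001]],[[0.019,-0.011,0.08],[0,0,-0.001]],[[0.019,-0.011,0.155],[0,0,-0.001]],[[0.019,-0.011,0.155],[0,0,-0.001]],[[0.019,-0.011,0.155],[0,0,-0.001]]]'

```text
clock: 26.4
tcp_pos: [0.5037, 0.2588, 0.0545]
orientation: [-1.964, -2.451, 0.0]
contact_force: [0.4, -0.0, -0.6]
grip_width: 0.0474
gripper_force: 0.0
```

Emit:
apply_moves --rows '[[[0,0,0],[0,0,0]],[[0,0,0],[0,0,0]],[[0,0,0],[0,0,0]],[[0,0,0],[0,0,0]]]' --jaw -1

```text
clock: 26.9
tcp_pos: [0.5045, 0.2589, 0.0555]
orientation: [1.965, 2.451, 0.002]
contact_force: [2.0, 1.1, 6.8]
grip_width: 0.0252
gripper_force: 30.8
```

```bash
python3 - <<'E'
from h import *
plan((38.5,0,54,0))
E
```

```text
tray xy [ 37.6 -71. ] z 0.0555 yaw-err deg 0.36 tilt [ 1.4e-03  8.0e-04 -1.0e+00] j [ 0.07  0.75 -0.89  1.92  0.78  0.86 -1.01] t 26.9 F [2.  1.1 6.8] w 0.0252
[[0.284, 0.005, 0.006], [0, 0, 0.002]]
```

Emit:
apply_moves --rows '[[[0.06,0.003,0],[0,0,0]],[[0.12,0.003,0],[0,0,0]],[[0.18,0.003,0],[0,0,0]],[[0.24,0.003,0],[0,0,0]],[[0.285,0.003,0],[0,0,0]],[[0.304,0.003,0],[0,0,0]],[[0.304,0.003,0],[0,0,0]],[[0.304,0.003,0],[0,0,0]]]'

```text
clock: 27.9
tcp_pos: [0.4895, 0.331, 0.0555]
orientation: [1.964, 2.447, -0.002]
contact_force: [0.6, -5.6, 10.5]
grip_width: 0.0252
gripper_force: 31.5
```

```bash
python3 - <<'E'
from h import *
plan((-73,-75,95,0))
E
```

```text
tray xy [38.2  2.6] z 0.0555 yaw-err deg 0.28 tilt [ 0.0021 -0.0034 -1.    ] j [-0.06  0.78 -0.88  1.86  0.78  0.89 -1.11] t 27.9 F [ 0.6 -5.6 10.5] w 0.0252
[[-0.308, -0.447, -0.158], [0, 0, 0.0015]]
```

Emit:
apply_moves --rows '[[[0,0,0],[0,0,0]],[[0,0,0],[0,0,0]],[[0,0,-0.1],[0,0,0]],[[0,-0.1,-0.16],[0,0,0]],[[-0.1,-0.25,-0.16],[0,0,0]],[[-0.2,-0.37,-0.16],[0,0,0]],[[-0.31,-0.45,-0.16],[0,0,0]],[[-0.31,-0.45,-0.16],[0,0,0]]]' --jaw 0.1

```text
clock: 28.9
tcp_pos: [0.3944, 0.2304, 0.0956]
orientation: [1.965, 2.449, -0.003]
contact_force: [-0.0, 0.0, -0.2]
grip_width: 0.0472
gripper_force: 0.0
```

Emit:
apply_moves --rows '[[[0,0,0],[0,0,0]],[[0,0,0],[0,0,0]],[[0,0,0],[0,0,0]]]' --jaw -1

```text
clock: 29.28
tcp_pos: [0.3953, 0.2336, 0.095]
orientation: [-1.964, -2.452, -0.001]
contact_force: [0.5, 0.2, -0.7]
grip_width: -0.0003
gripper_force: 0.0
```

```bash
python3 - <<'E'
from h import *
plan((-73,-75,51,0),(13,-75,51,0))
E
```

```text
tray xy [-74.4 -72.7] z 0.095 yaw-err deg 0.42 tilt [ 1.e-04  8.e-04 -1.e+00] j [ 0.14  0.57 -1.    2.14  0.69  0.79 -1.08] t 29.275 F [ 0.5  0.2 -0.7] w -0.0003
[[-0.009, 0.006, 0.176], [0, 0, 0.0023]]
[[-0.012, 0.35, 0.176], [0, 0, 0.0023]]
```

Emit:
apply_moves --rows '[[[-0.006,0,0.09],[0,0,0.002]],[[-0.006,0,0.175],[0,0,0.002]],[[-0.006,0.03,0.175],[0,0,0.002]],[[-0.007,0.07,0.175],[0,0,0.002]],[[-0.007,0.11,0.175],[0,0,0.002]],[[-0.008,0.15,0.175],[0,0,0.002]],[[-0.008,0.19,0.175],[0,0,0.002]],[[-0.009,0.23,0.175],[0,0,0.002]],[[-0.01,0.25,0.175],[0,0,0.002]],[[-0.01,0.25,0.175],[0,0,0.002]]]'

```text
clock: 30.52
tcp_pos: [0.4573, 0.244, 0.051]
orientation: [1.973, 2.445, 0.001]
contact_force: [-0.6, -0.6, -0.2]
grip_width: 0.0
gripper_force: 0.0
```

```bash
python3 - <<'E'
from h import *
plan((13,-75,51,0))
E
```

```text
tray xy [-11.6 -75.7] z 0.051 yaw-err deg -0.01 tilt [ 5.e-04  4.e-04 -1.e+00] j [ 0.08  0.7  -0.9   2.03  0.79  0.79 -1.08] t 30.525 F [-0.6 -0.6 -0.2] w 0.0
[[0.003, 0.099, 0.0], [0, 0, -0.0001]]
```

Emit:
apply_moves --rows '[[[0,0.035,0],[0,0,0]],[[0,0.07,0],[0,0,0]],[[0,0.09,0],[0,0,0]],[[0,0.105,0],[0,0,0]],[[0,0.105,0],[0,0,0]]]'

```text
clock: 31.15
tcp_pos: [0.4817, 0.2492, 0.0509]
orientation: [-1.972, -2.445, 0.002]
contact_force: [-2.4, -1.8, 1.5]
grip_width: -0.0003
gripper_force: 1.7
```

```bash
python3 - <<'E'
from h import *
plan((13,-75,51,0))
E
```

```text
tray xy [ 13.3 -75.7] z 0.0509 yaw-err deg 0.02 tilt [-1.2e-03 -8.0e-04 -1.0e+00] j [ 0.08  0.73 -0.89  1.97  0.79  0.83 -1.04] t 31.15 F [-2.4 -1.8  1.5] w -0.0003
[[0.003, -0.001, -0.0], [0, 0, 0.0001]]
```

Emit:
apply_moves --rows '[[[0,-0.02,0],[0,0,0]],[[0,-0.04,-0.1],[0,0,0]],[[0.15,-0.12,-0.17],[0,0,0]],[[0.302,-0.208,-0.17],[0,0,0]],[[0.302,-0.208,-0.17],[0,0,0]],[[0.302,-0.208,-0.17],[0,0,0]]]' --jaw 0.1

```text
clock: 31.9
tcp_pos: [0.4161, 0.3119, 0.0935]
orientation: [1.972, 2.445, 0.0]
contact_force: [0.1, -0.6, -0.7]
grip_width: 0.0468
gripper_force: 0.0
```

```bash
python3 - <<'E'
from h import *
plan((-38.5,0,54,0))
E
```

```text
tray xy [-37.5  -0.5] z 0.0935 yaw-err deg 0.02 tilt [ 8.e-04 -4.e-04 -1.e+00] j [-0.02  0.65 -0.96  2.01  0.71  0.86 -1.17] t 31.9 F [ 0.1 -0.6 -0.7] w 0.0468
[[0.002, -0.004, 0.158], [0, 0, 0.0001]]
```

Emit:
apply_moves --rows '[[[0.002,-0.004,0.08],[0,0,0]],[[0.002,-0.004,0.157],[0,0,0]],[[0.002,-0.004,0.157],[0,0,0]],[[0.002,-0.004,0.157],[0,0,0]]]'

```text
clock: 32.4
tcp_pos: [0.4144, 0.3125, 0.054]
orientation: [-1.972, -2.445, 0.001]
contact_force: [0.3, 0.4, 1.6]
grip_width: 0.0468
gripper_force: 0.0
```

Emit:
apply_moves --rows '[[[0,0,0],[0,0,0]],[[0,0,0],[0,0,0]],[[0,0,0],[0,0,0]],[[0,0,0],[0,0,0]]]' --jaw -1

```text
clock: 32.9
tcp_pos: [0.4148, 0.3129, 0.0549]
orientation: [1.972, 2.445, 0.002]
contact_force: [0.7, -0.7, 5.3]
grip_width: 0.0252
gripper_force: 30.9
```

Emit:
apply_moves --rows '[[[-0.06,0,0],[0,0,0]],[[-0.12,0,0],[0,0,0]],[[-0.18,0,0],[0,0,0]],[[-0.24,0,0],[0,0,0]],[[-0.29,0,0],[0,0,0]],[[-0.305,0,0],[0,0,0]],[[-0.305,0,0],[0,0,0]],[[-0.305,0,0],[0,0,0]]]'

```text
clock: 33.9
tcp_pos: [0.4309, 0.2387, 0.0549]
orientation: [-1.972, -2.444, -0.005]
contact_force: [-1.3, 5.6, 4.2]
grip_width: 0.0252
gripper_force: 30.8
```

```bash
python3 - <<'E'
from h import *
plan((-38.5,-76,54,0))
E
```

```text
tray xy [-38.6 -75.2] z 0.0549 yaw-err deg 0.02 tilt [ 0.001   0.0031 -1.    ] j [ 0.09  0.67 -0.91  2.09  0.78  0.77 -1.11] t 33.9 F [-1.3  5.6  4.2] w 0.0252
[[-0.003, 0.0, 0.004], [0, 0, 0.0001]]
```

Emit:
apply_moves --rows '[[[0,0,0],[0,0,0]],[[0,0,0],[0,0,0]],[[0,0,-0.1],[0,0,0]],[[0,0,-0.3],[0,0,0]],[[0.06,0,-0.5],[0,0,0]],[[0.06,0,-0.58],[0,0,0]],[[0.06,0,-0.58],[0,0,0]],[[0.06,0,-0.58],[0,0,0]]]' --jaw 0.1

```text
clock: 34.9
tcp_pos: [0.427, 0.251, 0.1976]
orientation: [-1.973, -2.444, 0.005]
contact_force: [-0.6, -0.0, 0.3]
grip_width: 0.0471
gripper_force: 0.0
```

Emit:
apply_moves --rows '[[[0,0,0],[0,0,0]],[[0,0,0],[0,0,0]]]' --jaw 1

```text
clock: 35.15
tcp_pos: [0.427, 0.2522, 0.1984]
orientation: [-1.972, -2.445, 0.002]
contact_force: [0.6, -0.0, 0.4]
grip_width: 0.0807
gripper_force: 0.0
```

```bash
python3 - <<'E'
from h import *
plan((-38,-140,120,90),(-38,-140,50,90))
from bench import grab_frame
import pickle
f=grab_frame("wrist"); pickle.dump(f,open("wr6.pkl","wb"))
cv2.imwrite("pics/wr6.png",f["frame"][:,:,::-1]); print(w(-.038,-.14))
E
```

```text
tray xy [-39.5 -61.2] z 0.1984 yaw-err deg 0.02 tilt [-1.5e-03 -6.0e-04 -1.0e+00] j [ 0.24  0.48 -1.12  1.98  0.51  1.   -0.92] t 35.15 F [ 0.6 -0.   0.4] w 0.0807
[[-0.315, 0.006, 0.314], [0, 0, -0.4999]]
[[-0.315, 0.006, 0.594], [0, 0, -0.4999]]
[0.44512728 0.17550803]
```

View pics/wr6.png

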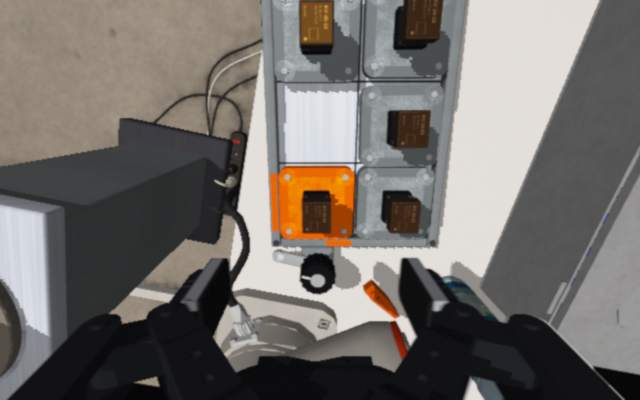

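```bash
python3 - <<'E'
from h import *
import pickle
W=cal(pickle.load(open("wr6.pkl","rb")))
def tr(p): q=p[:2]-TR; c,s=np.cos(TY),np.sin(TY); return (1000*np.array([c*q[0]+s*q[1],-s*q[0]+c*q[1]])).round(1)
for n,u,z in [("Ol",(281,205),.02),("Or",(355,205),.02),("Ot",(318,166),.02),("Ob",(318,240),.02),("captop",(318,271),.057),("dogtip",(277,256),.03),("corner -x-y",(272,244),.019),("corner +x-y",(438,244),.019),
 ("edge",(385,320),.1),("edge",(330,336),.1),("edge",(270,342),.1),("edge",(385,320),.15),("edge",(330,336),.15),("edge",(270,342),.15),("ring",(397,325),.12)]: p=at_z(W,*u,z);print(n,z,tr(p),p.round(3))
E
```

```text
Ol 0.02 [-74.4 -76.4] [0.396 0.23  0.02 ]
Or 0.02 [ -0.6 -76.3] [0.468 0.246 0.02 ]
Ot 0.02 [-37.6 -37.2] [0.424 0.276 0.02 ]
Ob 0.02 [ -37.4 -114.1] [0.44  0.201 0.02 ]
captop 0.057 [ -37.6 -129.4] [0.443 0.186 0.057]
dogtip 0.03 [ -78.9 -127.4] [0.402 0.179 0.03 ]
corner -x-y 0.019 [ -85.2 -119.1] [0.395 0.186 0.019]
corner +x-y 0.019 [  87.2 -118.8] [0.563 0.223 0.019]
edge 0.1 [  17.1 -150.4] [0.501 0.177 0.1  ]
edge 0.1 [ -27.8 -166.3] [0.461 0.152 0.1  ]
edge 0.1 [ -78.1 -172.5] [0.413 0.135 0.1  ]
edge 0.15 [   3.9 -112.5] [0.48  0.211 0.15 ]
edge 0.15 [ -30.6 -124.7] [0.449 0.192 0.15 ]
edge 0.15 [ -69.3 -129.5] [0.412 0.179 0.15 ]
ring 0.12 [  21.  -139.7] [0.503 0.188 0.12 ]
```

Orange sits in the bay at about (−38, −76). The second arm's link passes about 40 mm from the cap, too close for the gripper body to grip and turn it. Instead I'll straddle the dog with open jaws held on the tray side and sweep it round with the trailing finger.

```bash
python3 - <<'E'
from h import *
plan((-71,-126,120,90),(-71,-126,44,90))
E
```

```text
tray xy [-39.4 -61. ] z 0.1986 yaw-err deg 0.02 tilt [-1.2e-03 -4.0e-04 -1.0e+00] j [ 0.24  0.48 -1.12  1.98  0.51  1.   -0.92] t 35.2 F [-0.2 -0.3 -0.6] w 0.0849
[[-0.26, -0.127, 0.314], [0, 0, -0.4999]]
[[-0.26, -0.127, 0.618], [0, 0, -0.4999]]
```

Emit:
apply_moves --rows '[[[-0.03,-0.05,0.0],[0,0,-0.055]],[[-0.06,-0.1,0.05],[0,0,-0.11]],[[-0.1,-0.127,0.1],[0,0,-0.165]],[[-0.15,-0.127,0.15],[0,0,-0.22]],[[-0.2,-0.127,0.2],[0,0,-0.275]],[[-0.24,-0.127,0.25],[0,0,-0.33]],[[-0.26,-0.127,0.3],[0,0,-0.39]],[[-0.26,-0.127,0.314],[0,0,-0.445]],[[-0.26,-0.127,0.314],[0,0,-0.5]],[[-0.26,-0.127,0.314],[0,0,-0.5]]]' --jaw 0.1

```text
clock: 36.45
tcp_pos: [0.41, 0.1824, 0.1204]
orientation: [0.332, -3.123, -0.001]
contact_force: [-0.4, 0.1, 0.3]
grip_width: 0.0467
gripper_force: 0.0
```

```bash
python3 - <<'E'
from h import *
plan((-71,-126,90,90),(-71,-126,44,90))
E
```

```text
tray xy [ -70.9 -125.8] z 0.1204 yaw-err deg -270.08 tilt [-1.e-03  6.e-04 -1.e+00] j [ 0.48  0.73 -1.35  2.14  0.87  1.02  0.43] t 36.45 F [-0.4  0.1  0.3] w 0.0467
[[0.0, -0.001, 0.122], [0, 0, -2.0004]]
[[0.0, -0.001, 0.306], [0, 0, -2.0004]]
```

Emit:
apply_moves --rows '[[[0,0,0.06],[0,0,0]],[[0,0,0.12],[0,0,0]],[[0,0,0.18],[0,0,0]],[[0,0,0.18],[0,0,0]]]'

```text
clock: 36.95
tcp_pos: [0.4093, 0.182, 0.0745]
orientation: [0.334, -3.121, 0.001]
contact_force: [0.3, 0.4, -0.3]
grip_width: 0.047
gripper_force: 0.0
```

```bash
python3 - <<'E'
from h import *
plan((-71,-126,44,90-360))
E
```

```text
tray xy [ -71.7 -126.1] z 0.0745 yaw-err deg -269.98 tilt [-0.0022 -0.0011 -1.    ] j [ 0.42  0.79 -1.26  2.17  0.97  0.96  0.36] t 36.95 F [ 0.3  0.4 -0.3] w 0.047
[[-0.003, 0.0, 0.122], [0, 0, 0.0001]]
```

Emit:
apply_moves --rows '[[[0,0,0.04],[0,0,0]],[[0,0,0.08],[0,0,0]],[[0,0,0.12],[0,0,0]],[[0,0,0.12],[0,0,0]],[[0,0,0.12],[0,0,0]]]'

```text
clock: 37.58
tcp_pos: [0.4101, 0.1825, 0.0459]
orientation: [-0.334, 3.124, 0.0]
contact_force: [0.5, 0.3, -0.9]
grip_width: 0.047
gripper_force: 0.0
```

```bash
python3 - <<'E'
from h import *
ax=np.array([-38,-139]); r0=np.array([-71,-126])-ax
W=[]
for a in (8,16,24,32,40,48,56,64,70):
    t=np.radians(-a); q=ax+[np.cos(t)*r0[0]-np.sin(t)*r0[1], np.sin(t)*r0[0]+np.cos(t)*r0[1]]; W.append((*q,44,90-360-a))
plan(*W)
E
```

```text
tray xy [ -70.7 -125.8] z 0.0459 yaw-err deg -269.98 tilt [ 0.e+00  2.e-04 -1.e+00] j [ 0.38  0.82 -1.2   2.18  1.03  0.92  0.31] t 37.575 F [ 0.5  0.3 -0.9] w 0.047
[[-0.007, 0.017, 0.008], [0, 0, 0.0445]]
[[-0.018, 0.033, 0.008], [0, 0, 0.089]]
[[-0.031, 0.048, 0.008], [0, 0, 0.1334]]
[[-0.047, 0.061, 0.008], [0, 0, 0.1779]]
[[-0.063, 0.072, 0.008], [0, 0, 0.2223]]
[[-0.081, 0.08, 0.008], [0, 0, 0.2668]]
[[-0.1, 0.085, 0.008], [0, 0, 0.3112]]
[[-0.12, 0.088, 0.008], [0, 0, 0.3557]]
[[-0.135, 0.089, 0.008], [0, 0, 0.389]]
```

Emit:
apply_moves --rows '[[[-0.007,0.017,0.006],[0,0,0.0445]],[[-0.018,0.033,0.006],[0,0,0.089]],[[-0.031,0.048,0.006],[0,0,0.133]],[[-0.047,0.061,0.006],[0,0,0.178]],[[-0.063,0.072,0.006],[0,0,0.222]],[[-0.063,0.072,0.006],[0,0,0.222]]]'

```text
clock: 38.33
tcp_pos: [0.4034, 0.2005, 0.043]
orientation: [-0.731, -3.034, 0.027]
contact_force: [-53.6, -15.5, 45.3]
grip_width: 0.0471
gripper_force: 31.9
```

```bash
python3 - <<'E'
from h import *
ax=np.array([-38,-139]); r0=np.array([-71,-126])-ax
W=[]
for a in (48,56,64,70):
    t=np.radians(-a); q=ax+[np.cos(t)*r0[0]-np.sin(t)*r0[1], np.sin(t)*r0[0]+np.cos(t)*r0[1]]; W.append((*q,44.5,90-360-a))
plan(*W)
E
```

```text
tray xy [ -73.5 -106.8] z 0.043 yaw-err deg 50.7 tilt [-0.0238 -0.0123 -0.9996] j [ 0.26  0.76 -1.09  2.16  0.93  0.86 -0.33] t 38.325 F [-53.6 -15.5  45.3] w 0.0471
[[-0.069, 0.061, -0.006], [0, 0, 2.0483]]
[[-0.08, 0.078, -0.006], [0, 0, 2.0928]]
[[-0.093, 0.092, -0.006], [0, 0, 2.1372]]
[[-0.105, 0.102, -0.006], [0, 0, 2.1706]]
```

The +y fingertip caught the tray's outer wall, so the tips sit lower than I assumed. I'll back off, lift 6 mm and continue.

Emit:
apply_moves --rows '[[[0.05,-0.04,0],[0,0,0]],[[0.065,-0.055,0],[0,0,0]],[[0.065,-0.055,-0.015],[0,0,0]],[[0.065,-0.055,-0.026],[0,0,0]],[[0.065,-0.055,-0.026],[0,0,0]]]'

```text
clock: 38.95
tcp_pos: [0.4018, 0.1988, 0.0511]
orientation: [0.755, 3.049, 0.001]
contact_force: [0.2, -0.0, 0.2]
grip_width: 0.0469
gripper_force: 0.3
```

```bash
python3 - <<'E'
from h import *
ax=np.array([-38,-139]); r0=np.array([-71,-126])-ax
W=[]
for a in (40,):
    t=np.radians(-a); q=ax+[np.cos(t)*r0[0]-np.sin(t)*r0[1], np.sin(t)*r0[0]+np.cos(t)*r0[1]]; W.append((*q,50.5,90-a))
plan(*W)
from bench import grab_frame
W=cal(grab_frame("wrist")) 
E
```

```text
tray xy [ -75.4 -108.1] z 0.0511 yaw-err deg 49.99 tilt [ 8.e-04  4.e-04 -1.e+00] j [ 0.28  0.73 -1.1   2.18  0.94  0.83 -0.36] t 38.95 F [ 0.2 -0.   0.2] w 0.0469
[[-0.062, 0.054, 0.002], [0, 0, -0.0001]]
```

Emit:
apply_moves --rows '[[[-0.02,0.018,0],[0,0,0]],[[-0.04,0.036,0],[0,0,0]],[[-0.064,0.054,0],[0,0,0]],[[-0.064,0.054,0],[0,0,0]]]'

```text
clock: 39.5
tcp_pos: [0.4038, 0.2005, 0.0483]
orientation: [-0.73, -3.033, 0.026]
contact_force: [-48.6, -10.6, 30.5]
grip_width: 0.0472
gripper_force: 26.2
```

```bash
python3 - <<'E'
from h import *
ax=np.array([-38,-139]); r0=np.array([-71,-126])-ax
W=[]
for a in (40,48,56,64,70,78,84):
    t=np.radians(-a); q=ax+[np.cos(t)*r0[0]-np.sin(t)*r0[1], np.sin(t)*r0[0]+np.cos(t)*r0[1]]; W.append((*q,50.5,90-a))
plan(*W)
E
```

```text
tray xy [ -73.1 -106.9] z 0.0483 yaw-err deg 50.71 tilt [-0.0251 -0.0108 -0.9996] j [ 0.27  0.75 -1.1   2.16  0.92  0.86 -0.32] t 39.5 F [-48.6 -10.6  30.5] w 0.0472
[[-0.059, 0.043, -0.009], [0, 0, 0.004]]
[[-0.067, 0.061, -0.009], [0, 0, 0.0484]]
[[-0.078, 0.077, -0.009], [0, 0, 0.0928]]
[[-0.092, 0.092, -0.009], [0, 0, 0.1373]]
[[-0.103, 0.102, -0.009], [0, 0, 0.1706]]
[[-0.119, 0.113, -0.009], [0, 0, 0.2151]]
[[-0.133, 0.119, -0.009], [0, 0, 0.2484]]
```

That was O's block, not the wall: the +y finger reached it. I'll back off, raise and check O's position numerically.

Emit:
apply_moves --rows '[[[0.06,-0.05,0],[0,0,0]],[[0.07,-0.06,0],[0,0,0]],[[0.07,-0.06,-0.1],[0,0,0]],[[0.07,-0.06,-0.25],[0,0,0]],[[-0.05,-0.06,-0.45],[0,0,0]],[[-0.1,0.1,-0.58],[0,0,0]],[[-0.1,0.1,-0.58],[0,0,0]]]'

```text
clock: 40.38
tcp_pos: [0.4598, 0.2161, 0.1993]
orientation: [0.757, 3.044, 0.011]
contact_force: [0.1, -0.0, -1.1]
grip_width: 0.0465
gripper_force: 0.0
```

```bash
cat > see.py <<'E'
from h import *
from bench import grab_frame
import sys
def tr(p): q=p[:2]-TR; c,s=np.cos(TY),np.sin(TY); return (1000*np.array([c*q[0]+s*q[1],-s*q[0]+c*q[1]])).round(1)
for n in ("wrist","top","side"):
    f=grab_frame(n); W=cal(f); cv2.imwrite(f"pics/{sys.argv[1]}_{n}.png",f["frame"][:,:,::-1])
    h=cv2.cvtColor(f["frame"],cv2.COLOR_RGB2HSV); m=cv2.inRange(h,(6,170,90),(18,255,255))
    k,l,s,c=cv2.connectedComponentsWithStats(m)
    for i in 1+np.argsort(-s[1:,4])[:3]:
        ys,xs=np.where(l==i); P=np.array([tr(at_z(W,x,y,.02)) for x,y in zip(xs,ys)])
        print(n,s[i],"tray x %.1f..%.1f y %.1f..%.1f"%(*np.percentile(P[:,0],[1,99]),*np.percentile(P[:,1],[1,99])))
plan((0,0,0,0))
E
python3 see.py a
```

```text
wrist [ 273  103  101  101 4567] tray x -71.3..0.5 y -110.5..-38.0
wrist [ 455    2   44   49 1149] tray x -47.5..-22.8 y 80.9..109.9
wrist [  0 324  46  59 820] tray x -120.4..-46.4 y -518.2..-472.3
top [256 206  22  16 175] tray x -68.7..-9.0 y -109.7..-39.6
top [164 140  13   5  32] tray x 305.9..316.9 y 206.1..250.5
top [33 88  8  3  9] tray x 636.8..649.8 y 683.3..708.7
side [337 185  25  20 264] tray x -80.1..1.9 y -118.8..-32.9
side [272 286   5  14  35] tray x 310.8..319.9 y 214.0..259.9
side [316 173  11   7  33] tray x 21.7..55.0 y -202.5..-166.1
tray xy [ -20.3 -105.3] z 0.1952 yaw-err deg 50.04 tilt [-7.e-04 -8.e-04 -1.e+00] j [ 0.42  0.61 -1.3   1.97  0.67  1.1  -0.08] t 40.525 F [ 0.6  0.6 -0.1] w 0.0471
[[0.208, 0.375, 0.781], [0, 0, 0.278]]
```

```bash
python3 - <<'E'
from h import *
from bench import grab_frame
f=grab_frame("wrist"); W=cal(f); h=cv2.cvtColor(f["frame"],cv2.COLOR_RGB2HSV)
print("rows: y from -84 down to -165 (3mm), cols: x -100..10 (2.5mm), z=.03")
for y in range(-84,-166,-3):
    s=""
    for x in np.arange(-100,12,2.5):
        u,v=proj(W,np.r_[w(x/1000,y/1000),.03])[0]; u,v=int(round(u)),int(round(v))
        if not(0<=u<640 and 0<=v<400): s+=" ";continue
        H,S,V=h[v,u]; s+="o" if S>150 and 4<H<20 else "0123456789"[min(9,int(V)//26)]
    print(y,s)
E
```

```text
rows: y from -84 down to -165 (3mm), cols: x -100..10 (2.5mm), z=.03
-84 8888885oo455ooooooooo112oo2oo2ooo2oooooo44445
-87 8888885oo455oooooooooo123o2ooooooooooooo44445
-90 8888886oo456ooooooooooo222222oo222oooooo44445
-93 8888885oo455oooooooooooooooooooooooooooo44555
-96 8888886oo455oooooooooooooooooooooooooooo45556
-99 8888885oo355oo87oooooooooooooooooooo44oo45556
-102 88888857o455oo76oooooooooooooooooooo44oo44566
-105 888888555355ooooooooooooooooooooooooooo524454
-108 8888885554434ooooooooooooooooooooooooo3333455
-111 888888554344444433444344344443444344444444444
-114 8888884223455555555555555555oooooooooo5555555
-117 8888885223444444554545444554oooooooooo5545555
-120 888888765554444444234444443334344544454544554
-123 888888866776555454455544124445455655655555556
-126 888888866777666656545300000013355888888788888
-129 888888866777666666650000000000155788888888888
-132 888888887766666666630000000000015888888888888
-135 888888888888765666500000000000003558888888888
-138 888888888888887655500000000010000455688888888
-141 888888888888888884205211145641000355577888888
-144 888888888888888886303577666663000045555788888
-147 888888888888888886410013666666100255555578888
-150 888888888888888887530001666675000255555557888
-153 888888888888888888870000266651001455555557888
-156 888888888888888888886200001100002555555556888
-159 888888888888888888888501000000034555555555888
-162 888888888888888888888886111011355555555557888
-165 88888888888888888888888878758865555555555887o
```

O has moved only about 2 mm and is still well inside tolerance at (−35, −74). The rectified patch shows the dog still at about 0.31 rad. I'll push it with shut fingers on an arc, tilted at the start to keep clear of the neighbouring link.

```bash
cat >> h.py <<'E'
def plan3(*wps):
    "wps: tip centre tray x,y mm, tip z mm, tilt deg lean +y, yaw dy deg"
    from bench import telemetry
    o=telemetry.get_obs(); M=R.from_rotvec(o["orientation"]); p=o["tcp_pos"]
    plan()
    tip=p+.025*M.as_matrix()[:,2]; q=tip[:2]-TR; c,s=np.cos(TY),np.sin(TY); print("tip",(1000*np.array([c*q[0]+s*q[1],-s*q[0]+c*q[1],tip[2]])).round(1))
    for x,y,z,t,dy in wps:
        t=np.radians(t); B=np.array([[0,1,0],[np.cos(t),0,-np.sin(t)],[-np.sin(t),0,-np.cos(t)]])
        G=R.from_euler("z",TY+np.radians(dy))*R.from_matrix(B)
        P=np.r_[w(x/1000,y/1000),z/1000]-.025*G.as_matrix()[:,2]
        print([list((M.inv().apply(P-p)/.25).round(3)),list(((M.inv()*G).as_rotvec()/np.pi).round(4))])
E
python3 - <<'E'
from h import *
plan3((-86,-151,90,15,0),(-86,-151,26.5,15,0))
E
```

```text
tray xy [ -20.8 -105.4] z 0.1948 yaw-err deg 50.06 tilt [-0.0014 -0.0013 -1.    ] j [ 0.42  0.61 -1.3   1.97  0.67  1.1  -0.08] t 40.575 F [ 0.  -0.1  0.5] w 0.0467
tip [ -20.9 -105.4  169.8]
[[np.float64(0.099), np.float64(-0.287), np.float64(0.323)], [np.float64(0.0358), np.float64(-0.0779), np.float64(0.2766)]]
[[np.float64(0.099), np.float64(-0.286), np.float64(0.577)], [np.float64(0.0358), np.float64(-0.0779), np.float64(0.2766)]]
```

Emit:
apply_moves --rows '[[[0.03,-0.08,0.03],[0.007,-0.015,0.055]],[[0.05,-0.15,0.08],[0.014,-0.03,0.11]],[[0.07,-0.22,0.14],[0.021,-0.046,0.165]],[[0.099,-0.287,0.2],[0.028,-0.062,0.22]],[[0.099,-0.287,0.26],[0.036,-0.078,0.277]],[[0.099,-0.287,0.323],[0.036,-0.078,0.277]],[[0.099,-0.287,0.323],[0.036,-0.078,0.277]],[[0.099,-0.287,0.323],[0.036,-0.078,0.277]]]' --jaw -1

```text
clock: 41.58
tcp_pos: [0.3998, 0.1614, 0.115]
orientation: [1.839, 2.279, -0.241]
contact_force: [1.0, 0.2, -0.6]
grip_width: -0.0001
gripper_force: 0.0
```

```bash
python3 - <<'E'
from h import *
plan3((-86,-151,50,15,0),(-86,-151,26.5,15,0))
E
```

```text
tray xy [ -85.3 -144.2] z 0.115 yaw-err deg -0.01 tilt [ 0.0549 -0.2519 -0.9662] j [ 0.09  0.51 -0.95  2.16  0.77  1.   -1.15] t 41.575 F [ 1.   0.2 -0.6] w -0.0001
tip [ -85.3 -150.6   90.9]
[[np.float64(0.041), np.float64(-0.003), np.float64(0.158)], [np.float64(0.0001), np.float64(-0.0003), np.float64(-0.0001)]]
[[np.float64(0.065), np.float64(-0.003), np.float64(0.249)], [np.float64(0.0001), np.float64(-0.0003), np.float64(-0.0001)]]
```

Emit:
apply_moves --rows '[[[0.02,-0.002,0.08],[0,0,0]],[[0.041,-0.003,0.158],[0,0,0]],[[0.055,-0.003,0.21],[0,0,0]],[[0.065,-0.003,0.249],[0,0,0]],[[0.065,-0.003,0.249],[0,0,0]],[[0.065,-0.003,0.249],[0,0,0]]]'

```text
clock: 42.32
tcp_pos: [0.3995, 0.1614, 0.0511]
orientation: [1.84, 2.277, -0.239]
contact_force: [0.6, 0.7, -0.1]
grip_width: -0.0001
gripper_force: 0.0
```

```bash
python3 - <<'E'
from h import *
plan3((-86,-145,26.5,15,0),(-86,-138,26.3,10,0),(-85,-134,26,5,0),(-82,-128,25.5,0,0))
E
```

```text
tray xy [ -85.6 -144.1] z 0.0511 yaw-err deg -0.11 tilt [ 0.0561 -0.2521 -0.9661] j [ 0.01  0.63 -0.86  2.19  0.91  0.92 -1.29] t 42.325 F [ 0.6  0.7 -0.1] w -0.0001
tip [ -85.5 -150.6   27. ]
[[np.float64(0.022), np.float64(-0.002), np.float64(-0.004)], [np.float64(0.0005), np.float64(-0.0002), np.float64(-0.0006)]]
[[np.float64(0.041), np.float64(-0.002), np.float64(-0.01)], [np.float64(0.0005), np.float64(0.0276), np.float64(-0.0006)]]
[[np.float64(0.048), np.float64(0.002), np.float64(-0.012)], [np.float64(0.0005), np.float64(0.0554), np.float64(-0.0006)]]
[[np.float64(0.063), np.float64(0.014), np.float64(-0.014)], [np.float64(0.0006), np.float64(0.0831), np.float64(-0.0005)]]
```

Emit:
apply_moves --rows '[[[0.022,-0.002,-0.004],[0,0,0]],[[0.032,-0.002,-0.007],[0,0.014,0]],[[0.041,-0.002,-0.01],[0,0.028,0]],[[0.045,0,-0.011],[0,0.042,0]],[[0.048,0.002,-0.012],[0,0.055,0]],[[0.056,0.008,-0.013],[0,0.07,0]],[[0.063,0.014,-0.014],[0,0.083,0]],[[0.063,0.014,-0.014],[0,0.083,0]]]'

```text
clock: 43.32
tcp_pos: [0.3988, 0.1773, 0.0499]
orientation: [-1.976, -2.442, -0.001]
contact_force: [-3.0, -0.8, -0.0]
grip_width: 0.0002
gripper_force: 1.5
```

```bash
python3 - <<'E'
from h import *
plan3((-78,-123,25.5,0,0),(-72.3,-118,25.5,0,0),(-67,-115.5,25.5,0,0),(-62,-113,25.5,0,0))
E
```

```text
tray xy [ -82.9 -128.5] z 0.0499 yaw-err deg -0.16 tilt [ 2.e-04  4.e-04 -1.e+00] j [ 0.23  0.64 -0.96  2.21  0.83  0.72 -1.11] t 43.325 F [-3.  -0.8 -0. ] w 0.0002
tip [ -82.9 -128.4   24.9]
[[np.float64(0.022), np.float64(0.02), np.float64(-0.002)], [np.float64(0.0001), np.float64(-0.0001), np.float64(-0.0009)]]
[[np.float64(0.042), np.float64(0.042), np.float64(-0.002)], [np.float64(0.0001), np.float64(-0.0001), np.float64(-0.0009)]]
[[np.float64(0.052), np.float64(0.063), np.float64(-0.002)], [np.float64(0.0001), np.float64(-0.0001), np.float64(-0.0009)]]
[[np.float64(0.062), np.float64(0.083), np.float64(-0.002)], [np.float64(0.0001), np.float64(-0.0001), np.float64(-0.0009)]]
```

Emit:
apply_moves --rows '[[[0.011,0.01,-0.002],[0,0,0]],[[0.022,0.02,-0.002],[0,0,0]],[[0.032,0.031,-0.002],[0,0,0]],[[0.042,0.042,-0.002],[0,0,0]],[[0.052,0.063,-0.002],[0,0,0]],[[0.062,0.083,-0.002],[0,0,0]],[[0.062,0.083,-0.002],[0,0,0]],[[0.062,0.083,-0.002],[0,0,0]]]'

```text
clock: 44.32
tcp_pos: [0.4169, 0.1972, 0.0507]
orientation: [1.974, 2.442, 0.002]
contact_force: [-0.1, 0.3, -0.4]
grip_width: -0.0002
gripper_force: 0.0
```

```bash
python3 - <<'E'
from h import *
plan3((-62,-113,25.5,0,0))
E
```

```text
tray xy [ -61.  -112.9] z 0.0507 yaw-err deg -0.11 tilt [ 2.3e-03 -2.0e-04 -1.0e+00] j [ 0.19  0.66 -0.96  2.16  0.83  0.75 -1.12] t 44.325 F [-0.1  0.3 -0.4] w -0.0002
tip [ -61.  -112.9   25.7]
[[np.float64(-0.001), np.float64(-0.004), np.float64(0.001)], [np.float64(0.0007), np.float64(0.0002), np.float64(-0.0006)]]
```

Emit:
apply_moves --rows '[[[0,-0.03,0],[0,0,0]],[[0,-0.03,-0.1],[0,0,0]],[[0.03,0,-0.3],[0,0,0]],[[0.1,0.05,-0.5],[0,0,0]],[[0.2,0.09,-0.6],[0,0,0]],[[0.2,0.09,-0.6],[0,0,0]],[[0.2,0.09,-0.6],[0,0,0]]]'

```text
clock: 45.2
tcp_pos: [0.4269, 0.2495, 0.1994]
orientation: [1.974, 2.442, -0.003]
contact_force: [-0.4, -0.3, 0.6]
grip_width: 0.0001
gripper_force: 0.0
```

```bash
python3 - <<'E'
from h import *
from bench import grab_frame
f=grab_frame("wrist"); W=cal(f); h=cv2.cvtColor(f["frame"],cv2.COLOR_RGB2HSV)
print("cols: x -100..10 (2.5mm), z=.03")
for y in range(-75,-166,-3):
    s=""
    for x in np.arange(-100,12,2.5):
        u,v=proj(W,np.r_[w(x/1000,y/1000),.03])[0]; u,v=int(round(u)),int(round(v))
        if not(0<=u<640 and 0<=v<400): s+=" ";continue
        H,S,V=h[v,u]; s+="o" if S>150 and 4<H<20 else "0123456789"[min(9,int(V)//26)]
    print(y,s)
E
python3 see.py b | grep -v side
```

```text
cols: x -100..10 (2.5mm), z=.03
-75 8888888ooo35ooooooooooo2oo22o322ooooooooo5556
-78 8888888ooo25oooooooooo22oo22222oooooooooo4556
-81 8888887ooo35ooooooooooooooo2o332ooooooooo5556
-84 8888887ooo25oooooooooo2oooo2o332ooooooooo5556
-87 88888877oo35oooooooooooooooo233oooooooooo5556
-90 8888888ooo35oooooooooooo2oo2ooo2ooooooooo4556
-93 8888888ooo35ooooooo763222oo2oo22ooooooooo5567
-96 8888888ooo35ooo8oo8774342o222oo2ooooo4ooo5567
-99 8888888ooo25oo877o878633ooooooooooooo45o45567
-102 8888887555346oooooo78876oooooooooooooooo55567
-105 8888887555222oooooo777774ooooooooooooooo23556
-108 888888755534444444457777423444444444444444444
-111 88888874233555555555777763357oooooooooo555555
-114 88888883243555555555677764347oooooooooo555555
-117 888888865675454455445777752345555666666555555
-120 888888888888888888755666653345545568888888888
-123 888888888888888888633330023334545568888888888
-126 888888888888888888633320023333335568888888888
-129 888888888888888888533320023333335555888888888
-132 888888888888886555433320023333013355557888888
-135 888888888888620001333320023333000014555788888
-138 8
[... 379 characters left out ...]
0013333300000025556888
-162 88888888881000001344442001444431000001567888o
-165 888888888810000001356631126642100000014888886
wrist [ 284  160   76   75 3831] tray x -70.6..1.2 y -110.0..-35.2
wrist [ 301    0   32   38 1141] tray x -52.0..-27.3 y 70.6..98.1
wrist [271 170   8  58 333] tray x -84.1..-78.5 y -103.4..-44.8
top [164 140  13   5  32] tray x 305.9..316.9 y 206.1..250.5
top [33 88  8  3  8] tray x 637.7..649.9 y 683.3..708.8
top [38 80  4  2  4] tray x 671.9..678.7 y 674.9..685.5
tray xy [-39.9 -63.7] z 0.1995 yaw-err deg -0.13 tilt [-1.0e-04 -1.8e-03 -1.0e+00] j [ 0.27  0.5  -1.17  1.98  0.55  1.02 -0.94] t 45.4 F [-0.1 -0.2 -0.2] w -0.0001
[[0.255, 0.159, 0.798], [0, 0, -0.0007]]
```

The dog is at about 1.2–1.3 rad, which is borderline. One more push will bring it further round.

Emit:
apply_moves --rows '[[[-0.06,-0.05,0.1],[0,0,0]],[[-0.12,-0.1,0.2],[0,0,0]],[[-0.193,-0.145,0.35],[0,0,0]],[[-0.193,-0.145,0.5],[0,0,0]],[[-0.193,-0.145,0.596],[0,0,0]],[[-0.193,-0.145,0.596],[0,0,0]],[[-0.193,-0.145,0.596],[0,0,0]]]'

```text
clock: 46.28
tcp_pos: [0.4027, 0.1963, 0.0521]
orientation: [1.974, 2.443, 0.002]
contact_force: [0.5, 0.2, 0.2]
grip_width: 0.0001
gripper_force: 0.0
```

```bash
python3 - <<'E'
from h import *
plan3((-58,-112,25.5,0,0),(-51,-112,25.5,0,0))
E
```

```text
tray xy [ -75.1 -110.7] z 0.0521 yaw-err deg -0.09 tilt [ 1.7e-03  1.0e-04 -1.0e+00] j [ 0.18  0.64 -0.96  2.19  0.82  0.73 -1.13] t 46.275 F [0.5 0.2 0.2] w 0.0001
tip [ -75.1 -110.7   27.1]
[[np.float64(-0.005), np.float64(0.068), np.float64(0.006)], [np.float64(0.0005), np.float64(0.0001), np.float64(-0.0005)]]
[[np.float64(-0.005), np.float64(0.096), np.float64(0.006)], [np.float64(0.0005), np.float64(0.0001), np.float64(-0.0005)]]
```

Emit:
apply_moves --rows '[[[-0.005,0.03,0.006],[0,0,0]],[[-0.005,0.06,0.006],[0,0,0]],[[-0.005,0.08,0.006],[0,0,0]],[[-0.005,0.096,0.006],[0,0,0]],[[-0.005,0.096,0.006],[0,0,0]]]'

```text
clock: 46.9
tcp_pos: [0.4266, 0.1999, 0.0501]
orientation: [1.974, 2.442, 0.002]
contact_force: [-1.1, -0.4, -0.6]
grip_width: -0.0
gripper_force: 0.0
```

```bash
python3 - <<'E'
from h import *
plan3((-51,-112,25.5,0,0))
E
```

```text
tray xy [ -50.9 -112.2] z 0.0501 yaw-err deg -0.1 tilt [ 1.8e-03 -2.0e-04 -1.0e+00] j [ 0.18  0.67 -0.95  2.14  0.83  0.76 -1.1 ] t 46.9 F [-1.1 -0.4 -0.6] w -0.0
tip [ -50.9 -112.2   25.1]
[[np.float64(0.001), np.float64(-0.0), np.float64(-0.002)], [np.float64(0.0005), np.float64(0.0002), np.float64(-0.0005)]]
```

Emit:
apply_moves --rows '[[[0,-0.03,0],[0,0,0]],[[0,-0.06,0],[0,0,0]],[[0,-0.06,-0.1],[0,0,0]],[[0.03,-0.02,-0.3],[0,0,0]],[[0.1,0.03,-0.5],[0,0,0]],[[0.2,0.04,-0.6],[0,0,0]],[[0.2,0.04,-0.6],[0,0,0]],[[0.2,0.04,-0.6],[0,0,0]]]'

```text
clock: 47.9
tcp_pos: [0.4247, 0.2493, 0.1987]
orientation: [1.974, 2.442, -0.003]
contact_force: [-0.3, -0.8, -0.6]
grip_width: -0.0
gripper_force: 0.0
```

```bash
python3 - <<'E'
from h import *
from bench import grab_frame
f=grab_frame("wrist"); W=cal(f); h=cv2.cvtColor(f["frame"],cv2.COLOR_RGB2HSV)
for y in range(-84,-135,-3):
    s=""
    for x in np.arange(-100,12,2.5):
        u,v=proj(W,np.r_[w(x/1000,y/1000),.03])[0]; u,v=int(round(u)),int(round(v))
        H,S,V=h[v,u]; s+="o" if S>150 and 4<H<20 else "0123456789"[min(9,int(V)//26)]
    print(y,s)
E
python3 see.py c | grep wrist
```

```text
-84 8888887ooo35oooooooooo2o2o2oo22ooooooooo55556
-87 8888888ooo35oooooooooo2ooo22o332ooooooooo5556
-90 8888888ooo35oooooooooooo2oo2ooo2ooooooooo5556
-93 8888888ooo35oooooooooooo2oo2ooooooooooooo5667
-96 8888887ooo35oooooooooo242oo2ooo2ooooo4ooo6667
-99 8888887ooo35oo877oooooo23222oooooooo445oo5667
-102 8888887555346oooooooooo78875oooooooooooo44556
-105 8888887555222oooooooooo77775ooooooooooo322555
-108 888888755534444445444457777423555555555555554
-111 88888884343555555555555777744oooooooooo555555
-114 88888883233555555555555777744oooooooooo555555
-117 888888877786566566544457777422455566667655665
-120 888888888888888887544334455333545568888888888
-123 888888888888888886333300233334555568888888888
-126 888888888888888886333200233333455568888888888
-129 888888888888888885333200233330235555788888888
-132 888888888888732223333200233330123555558888888
wrist [ 287  161   75   74 3836] tray x -70.5..1.1 y -110.5..-35.5
wrist [ 304    0   32   38 1147] tray x -51.6..-26.5 y 70.7..98.2
wrist [273 171   8  58 332] tray x -84.1..-78.5 y -102.8..-45.1
```

The dog now points along tray +y (x about −39 at both y −102 and y −117), so the cap stands near 1.57 rad. Orange is about 3 mm from the bay centre and the arm is clear, so I'll hand in.

```bash
python3 -c "
from bench import job
print(job.hand_in())"
```

```text
the job is handed in; nothing more can be done
None
```

I handed in the job at about 48 s of the 72 s allowed: by my last wrist-camera measurements the orange carrier sits about 3 mm from the bay centre and the cap stands near 1.57 rad with its dog over it, but the hand-in call returned no verdict.

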